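Load the roller feeder in build order

ROBOT

A 7-joint arm with a two-finger parallel gripper is mounted at the origin on the work surface. World frame = base frame: x ahead of the robot, y to its left, z up, the work surface at z = 0. Lengths are in m, angles in rad, forces in N, time in s.
With the tool pointing down it reaches from about 0.425 to 0.8 m from the base axis. Payload 8.3 kg.
Tool frame: the origin (TCP) lies midway between the tips of the shut fingers; the grasp point (between the pads) lies 19 mm behind it; z points along the fingers, y is the direction in which the jaws open and shut (so a half turn about z gives the same grasp; the last joint's range is limited). The gripper opens to 85 mm and grips with 20 to 120 N. Pads are 22 mm wide; open, the fingers measure 114 mm over their backs; the gripper's body (76 mm by 85 mm) begins 54 mm behind the grasp point. The pads swing forward as they close: fully open they stand 13 mm farther back than shut.
Start: joints at [1.219, 0.383, 0.016, 1.37, -0.006, 1.388, -0.046], TCP at [0.178, -0.599, 0.231] pointing down, gripper open.
Joint ranges: [-2.95, 2.95], [-0.25, 2.06], [-1.52, 1.56], [0.18, 2.33], [-1.44, 4.58], [0.02, 2.06], [-3.01, 3.01]. Speed limits (rad/s): [2.39, 2.39, 3.01, 3.01, 3.14, 3.14, 3.14].

INTERFACE

Orientations are given as [roll, pitch, yaw] about the fixed x, y, z axes, in that order (R = Rz(yaw) Ry(pitch) Rx(roll)).
In Python, from plant import r gives the robot as it stands.
- The arm moves only by the tool move_arm, never from a script. Its argument "deltas" is text: rows parted by semicolons, each of 5 numbers parted by spaces: the shift along the tool's x, y, z each as a share of 400 mm, from -1 to 1, then the turn about the tool's z as a share of pi rad, from -1 to 1, then the closure, from 0 (fully open) to 1 (shut). A call has exactly 8 rows; each row is the pose to reach, as a shift and turn from the pose commanded when the call began, along the tool's axes at that moment, turning the shorter way round; what a row does not reach only later rows make up. A row lasts 1/10 s, in which the tool goes at most 50 mm and 8.59 degrees, less where a joint would pass 70% of its speed; a pose out of reach is approached as far as the arm can. A call with a number of a shift or a turn outside -1 to 1 is refused whole. A call with a gripper value outside its range is refused whole. The fingers move at their own pace and stop on an object; the grip force is fixed at half the most. Time passes only in rows, so rows that repeat a pose let the fingers close, or fill a call up. It gives the time, the measured TCP pose, the force and the opening at its end, in the units of the state.
- r.state(): the state, without advancing time (a new reading comes with each control period).
- r.capture(name): name is "scene" or "top"; returns a dict with "pixels" (384x512x3 uint8, red, green, blue), "intrinsics" (3x3 intrinsics, pixels), "k1" (the pictures are not rectified: a ray, as slopes to the right and down, at radius r is drawn at 1 + k1 r^2 times it, then the intrinsics apply), "R" (3x3) and "t" (3): a world point X has camera coordinates R X + t. Camera axes: x right, y down, z forward; pixel columns grow to the right and rows downward; lengths in m; the calibration is good to about 2 mm. A picture is of the moment at which its call begins. There is no depth.
- r.sign_off(): hands the job in, once; it reports no verdict.
The state is a dict: "t": time; "qpos": joint angles; "qd": joint speeds; "tau": joint torques, N m; "ee_pos": TCP position; "ee_rot": TCP orientation; "ft_force": force on the tool from outside, world axes, zero at the start; "torque": the same for the moment, N m; "gripper_width": opening from 0.0 (shut) to 1.0 (fully open).
Only numpy, scipy, OpenCV 4.12 (cv2) and the standard library are available. Lean on these libraries where they do the work, as an engineer would, in place of code of your own. Each camera call takes 0.05 s, during which the arm holds its last target.

TASK

Load the gravity feeder with the conveyor rollers for the next three units, one at a time: lay the red-ended roller on its rails, then the blue, then the yellow, setting each one down at the upper end (not dropping it) so that it rolls down and the row waits at the gate in that order. Then push the feeder's red lever fully down once and let it spring back, so that the red roller rolls out into the pick-up nest and the other two move up to the gate behind it. Leave the black-ended roller in the tray and do not knock the other things on the bench about.

Things in the scene. Friction and masses are not known exactly. Their poses are not given: they have to be found in the camera images.
- feeder: Gravity-feed roller magazine, aluminium, on a stand fixed to the bench, 150 x 270 x 155 mm. Origin on the bench under its middle, z up, y uphill to the loading end, x across the lane; lever on the -x side. Two rails rising 10 degrees towards +y carry rollers lying along x. The lane is 128 mm wide, its side guides 26 mm above the rails; the middle 68 mm between the rails is open to below.
- load (a point): Centre of a roller when it lies on the rails at the upper, loading end, where the lane flares to about 145 mm. Released there it rolls down to the gate, or to the roller ahead. Fingertips may reach below the rails in the open middle.
- gate (a point): Centre of the first roller of the row, resting against the gate: a steel blade, moved by the lever, that stands up in the lane and holds the row back (135 mm down the track from load).
- second (a point): Centre of the second roller in the row, touching the first (40 mm uphill of gate).
- third (a point): Centre of the third roller in the row (80 mm uphill of gate).
- nest (a point): Centre of a roller lying in the pick-up nest against the low end stop (75 mm downhill of gate).
- lever (a joint): Spring-return release lever, 0 rad at rest (up), 0.78 rad fully down at its stop. Pressing it lowers the gate blade and raises a second blade behind the first roller, so that one roller is let out per stroke; when it comes back up the rest of the row rolls down to the gate.
- lever_pad (a point): Top of the red press pad (34 x 30 mm), centre, at the lever's end, 93 mm to the feeder's -x side from the middle of the lane. Pressed straight down it sinks about 48 mm in all (moving up to 5 mm along the feeder) and needs 2 to 5 N before its stop.
- tray: Grey kitting tray, fixed, 280 x 170 x 14 mm, origin at its underside's centre. Four rollers lie along tray x, centred at x +-68, y +-40 mm, 38 mm above the bench, each on two black bars (tops at 18 mm, chocks to 26 mm) near its ends; the middle 70 mm of a roller is free underneath down to the tray floor at 6 mm.
- roller_red: Conveyor roller, aluminium tube 40 mm diameter x 120 mm long, about 0.2 kg, with red end caps. Origin at its centre, x along its axis.
- roller_blue: The same roller with blue end caps.
- roller_yellow: The same roller with yellow end caps.
- roller_black: The same roller with black end caps, for another job: it stays in the tray. Origin at its centre, x along its axis.
- driver: Black and red cordless screwdriver lying on the bench, 160 x 160 x 42 mm. Leave it alone.
- wrench: Steel wrench lying on the bench, 170 mm. Leave it alone.
- bottle: White bottle with red cap standing on the bench, 60 mm diameter x 160 mm. Leave it alone.
- bin: Small red open bin on the bench, 150 x 100 x 70 mm. Leave it alone.
- tape: Yellow ring-shaped reel lying on the bench, 100 mm diameter x 25 mm. Leave it alone.
Not all that is in view belongs to the job. What is shaped like the roller_yellow but green or turquoise is not meant.

How it is judged:
By the outcome, as a careful person would: the job done as asked, in the order asked, and still so for the second after the job is handed in, with the robot touching nothing.
It also fails if it takes over 69 s, if anything falls off the work surface, if the arm or the gripper's body presses on something with over 40 N, if the wrist force passes 120 N, or if a joint passes its speed limit or range.

## Working session

There is one attempt and no reset: what is moved stays moved. The work goes in short steps, Python scripts to look and compute and a tool call to move; the robot and the scene stay as the last step left them, time stands still between calls to the robot, and variables do not carry over. Pictures are saved under pics/ and viewed, and the job is handed in when it is done.

Besides the shell and the picture viewer there is one more tool, called after "Emit:" as name(argument=value, ...) on one line, values as JSON. move_arm: Moves the arm, as the interface text tells. Shift numbers are shares of 400 mm and turn numbers shares of pi rad, none past 1 either way. Its arguments: {"type":"object","properties":{"deltas":{"type":"string"}},"required":["deltas"]}

```bash
ls; mkdir -p pics; python3 - <<'E'
from plant import r
import cv2,pickle
s=r.state()
for k,v in s.items(): print(k,v)
for n in("scene","top"):
    c=r.capture(n); pickle.dump(c,open(f"pics/{n}0.pkl","wb"))
    cv2.imwrite(f"pics/{n}0.png",cv2.resize(c["pixels"][:,:,::-1],(800,600),interpolation=cv2.INTER_CUBIC))
    print(n,c["intrinsics"],c["k1"],c["R"],c["t"])
E
```

```text
pics
t 0.0
qpos [ 1.21912533  0.38425047  0.01637631  1.37117177 -0.00626847  1.38817669
 -0.04650961]
qd [-0.00219553 -0.00245186 -0.00033005  0.0008159   0.00096214 -0.00142501
 -0.00047354]
tau [ 1.96463448e-04 -6.27583337e+01  8.44227690e-01 -3.71816719e+01
  1.65057764e-02  1.39476353e-02  9.12970904e-06]
ee_pos [ 0.17786333 -0.59863403  0.23026323]
ee_rot [-3.13963753e+00  6.76353683e-05  2.88828668e-01]
ft_force [ 0.13548177  0.04541224 -0.41486647]
torque [ 0.00541294 -0.0159463   0.01528491]
gripper_width 0.9980126534053236
scene [[384.04889829   0.         261.66745353]
 [  0.         384.04889829 190.29494256]
 [  0.           0.           1.        ]] -0.09643839930202194 [[-0.45402692  0.89090047  0.01248597]
 [ 0.73212864  0.3810258  -0.56462996]
 [-0.50778658 -0.24721587 -0.82524972]] [ 0.24973788 -0.28298406  1.88876312]
top [[397.76152259   0.         255.90635893]
 [  0.         397.76152259 191.65961786]
 [  0.           0.           1.        ]] 0.03226486032858484 [[ 0.00632671 -0.99997932 -0.00115813]
 [-0.98344798 -0.00601239 -0.1810909 ]
 [ 0.18108019  0.00228467 -0.98346568]] [-0.04094032  0.52838514  1.5600933 ]
```

View pics/scene0.png

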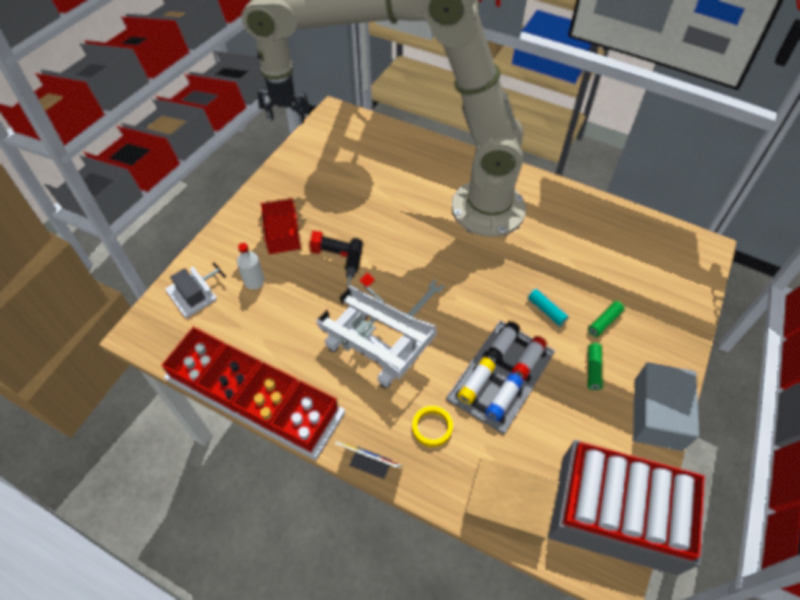

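View pics/top0.png

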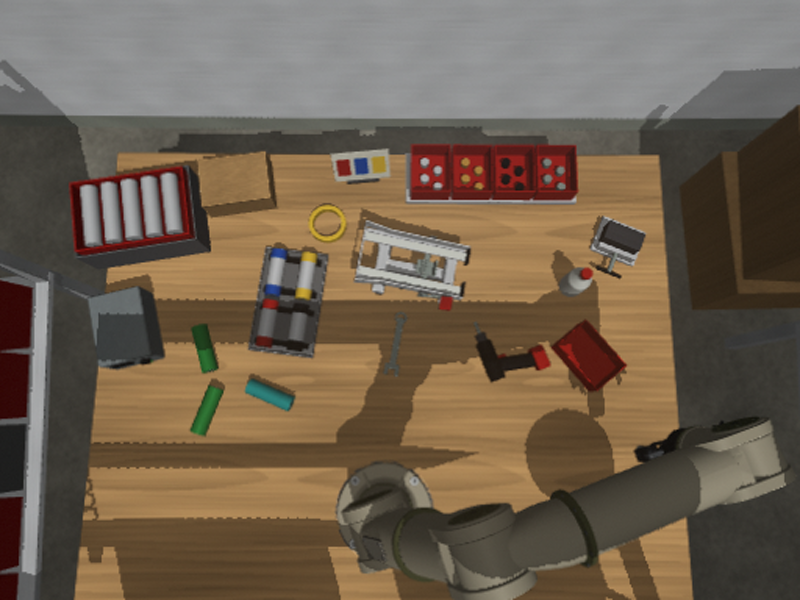

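```bash
python3 - <<'E'
import cv2,pickle,numpy as np
c=pickle.load(open("pics/top0.pkl","rb"))["pixels"][:,:,::-1]
a=c[135:200,220:305]; b=c[150:235,152:215]
cv2.imwrite("pics/t_feed.png",cv2.resize(a,None,fx=9,fy=9,interpolation=cv2.INTER_CUBIC))
cv2.imwrite("pics/t_tray.png",cv2.resize(b,None,fx=7,fy=7,interpolation=cv2.INTER_CUBIC))
c=pickle.load(open("pics/scene0.pkl","rb"))["pixels"][:,:,::-1]
a=c[170:250,195:285]
cv2.imwrite("pics/s_feed.png",cv2.resize(a,None,fx=7,fy=7,interpolation=cv2.INTER_CUBIC))
b=c[200:280,280:360]
cv2.imwrite("pics/s_tray.png",cv2.resize(b,None,fx=7,fy=7,interpolation=cv2.INTER_CUBIC))
E
```

```text
(no output)
```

View pics/t_feed.png

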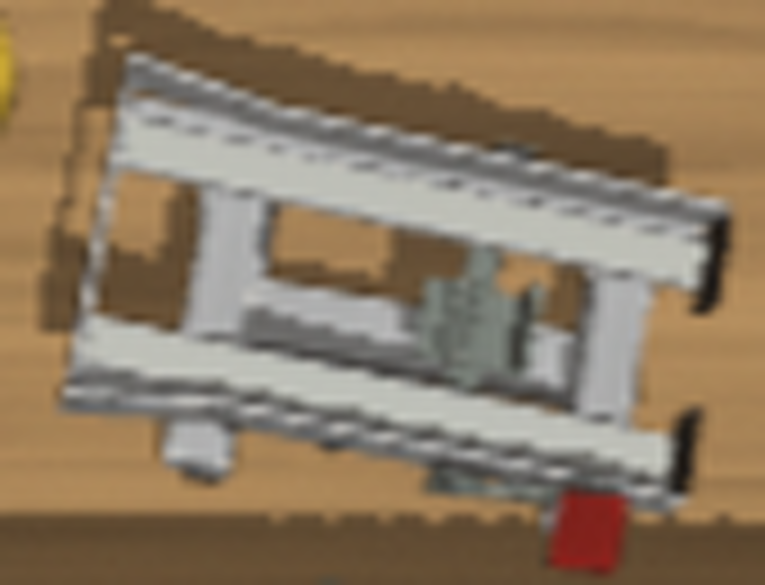

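View pics/t_tray.png

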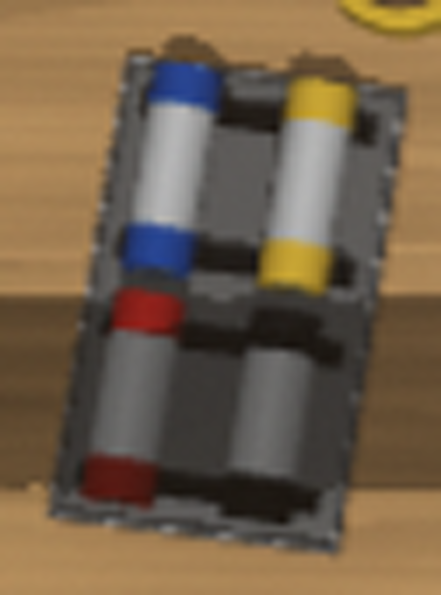

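View pics/s_feed.png

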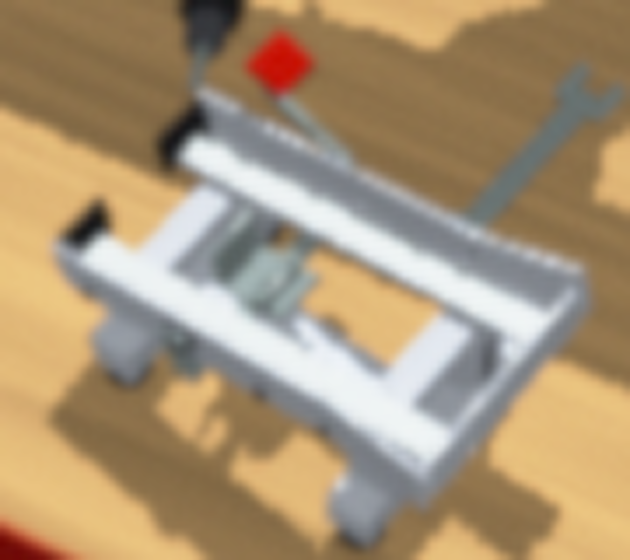

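View pics/s_tray.png

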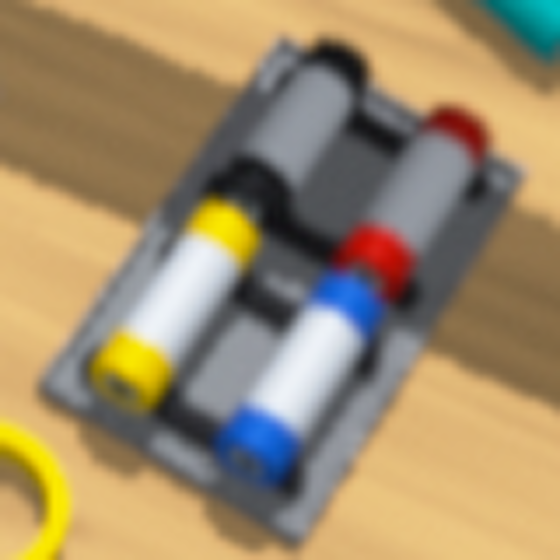

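```bash
cat > h.py <<'E'
import numpy as np,cv2,pickle
def und(c,uv):
    K=c["intrinsics"];d=np.array([c["k1"],0,0,0,0.])
    return cv2.undistortPoints(np.array(uv,float).reshape(-1,1,2),K,d).reshape(-1,2)
# note: k1 distortion: x_d = x(1+k1 r^2): same as OpenCV
def ray(c,uv):
    n=und(c,uv); d=np.c_[n,np.ones(len(n))]@c["R"]
    o=-c["R"].T@c["t"]
    return o,d/np.linalg.norm(d,axis=1)[:,None]
def plane(c,uv,z):
    o,d=ray(c,uv); return o+d*((z-o[2])/d[:,2])[:,None]
def tri(c1,uv1,c2,uv2):
    o1,d1=ray(c1,uv1);o2,d2=ray(c2,uv2);out=[]
    for a,b in zip(d1,d2):
        s=np.linalg.lstsq(np.c_[a,-b],o2-o1,rcond=None)[0]
        p,q=o1+a*s[0],o2+b*s[1]; out.append(np.r_[(p+q)/2,np.linalg.norm(p-q)])
    return np.array(out)
def proj(c,X):
    return cv2.projectPoints(np.array(X,float).reshape(-1,1,3),cv2.Rodrigues(c["R"])[0],c["t"],c["intrinsics"],np.array([c["k1"],0,0,0,0.]))[0].reshape(-1,2)
E
python3 - <<'E'
from h import *
np.set_printoptions(precision=4,suppress=True)
T=pickle.load(open("pics/top0.pkl","rb"));S=pickle.load(open("pics/scene0.pkl","rb"))
print(ray(T,[[0,0]])[0],ray(S,[[0,0]])[0])
def red(c,x0,x1,y0,y1):
    h=cv2.cvtColor(c["pixels"],cv2.COLOR_RGB2HSV).astype(int)
    m=((h[...,0]<8)|(h[...,0]>172))&(h[...,1]>170)&(h[...,2]>80)
    v,u=np.nonzero(m[y0:y1,x0:x1]); return u.mean()+x0,v.mean()+y0,len(u)
a=red(T,275,295,182,202);b=red(S,225,245,170,188);print(a,b)
print("pad",tri(T,[a[:2]],S,[b[:2]]))
t=np.array([[65,400],[130,60],[670,505],[728,208],[693,412],[712,215]])/9+[220,135]-.5+.05
s=np.array([[582,268],[425,497],[197,90],[62,245],[195,105],[80,225]])/7+[195,170]-.5+.07
print(tri(T,t,S,s))
# colour caps
h={k:cv2.cvtColor(c["pixels"],cv2.COLOR_RGB2HSV).astype(int) for k,c in(("T",T),("S",S))}
rng={"red":lambda h:((h[...,0]<8)|(h[...,0]>172)),"blue":lambda h:(h[...,0]>100)&(h[...,0]<125),"yellow":lambda h:(h[...,0]>20)&(h[...,0]<32)}
for n,f in rng.items():
    for k,(x0,x1,y0,y1) in (("T",(158,212,150,235)),("S",(285,355,208,278))):
        m=(f(h[k])&(h[k][...,1]>(215 if n=="yellow" else 150))&(h[k][...,2]>60)).astype(np.uint8)
        M=np.zeros_like(m);M[y0:y1,x0:x1]=m[y0:y1,x0:x1]
        nn,_,st,ce=cv2.connectedComponentsWithStats(M)
        for i in range(1,nn):
            if st[i,4]>15: print(n,k,st[i],ce[i])
E
```

```text
[ 0.2374 -0.0413  1.6299] [1.2797 0.3523 1.3958]
(np.float64(285.0), np.float64(193.91379310344828), 58) (np.float64(234.5818181818182), np.float64(178.5090909090909), 55)
pad [[ 0.5042 -0.1487  0.1369  0.0002]]
[[ 0.5581  0.0719  0.1524  0.0025]
 [ 0.7126  0.0518  0.1321  0.0054]
 [ 0.5245 -0.19    0.1069  0.0085]
 [ 0.6546 -0.2106  0.106   0.0052]
 [ 0.5544 -0.1859  0.1356  0.0166]
 [ 0.6468 -0.2016  0.1227  0.0056]]
red T [168 191  10   7  55] [172.5636 194.1273]
red T [164 215  10   7  55] [168.4545 218.1636]
red S [342 216   7   6  23] [345.4783 217.7826]
red S [328 232  11  11  66] [333.5    236.3333]
blue T [173 159  10   6  43] [177.9767 161.6047]
blue T [170 183   9   6  46] [174.0652 185.1739]
blue S [325 239  10   9  46] [329.587 242.413]
blue S [310 259  12  10  71] [316.662  263.0845]
yellow S [308 228   9   9  41] [312.0488 232.0244]
yellow S [293 248  11  10  56] [298.9643 252.3571]
yellow S [285 264   5  14  42] [286.8571 270.9286]
```

```bash
python3 - <<'E'
from h import *
np.set_printoptions(precision=4,suppress=True)
T=pickle.load(open("pics/top0.pkl","rb"));S=pickle.load(open("pics/scene0.pkl","rb"))
cv=lambda a,f,o:np.array(a,float)/f+o-.5+.5/f
t=cv([[62,398],[128,57],[668,503],[728,207]],9,[220,135])
s=cv([[582,268],[425,497],[197,90],[62,245]],7,[195,170])
zs=[.155,.155,.107,.107]
def fit(P):
    up=(P[0]+P[1])/2;lo=(P[2]+P[3])/2;d=up-lo
    print(P[:,:2],"mid",(up+lo)[:2]/2,"len",np.hypot(*d[:2]),"yaw",np.degrees(np.arctan2(-d[0],d[1])),"w",np.hypot(*(P[0]-P[1])[:2]),np.hypot(*(P[2]-P[3])[:2]))
for c,p in((T,t),(S,s)): fit(np.array([plane(c,[q],z)[0] for q,z in zip(p,zs)]))
# rail inner edges in top : z rail plane y-dependent
r_=cv([[85,320],[668,440],[110,168],[690,285]],9,[220,135]);print("rail inner",np.array([plane(T,[q],z)[0] for q,z in zip(r_,[.128,.081,.128,.081])]))
# tray corners z=.014
tt=cv([[130,52],[407,88],[340,550],[50,515]],7,[152,150]);P=plane(T,tt,.014);print(P,P.mean(0))
ss=cv([[285,40],[525,172],[300,545],[42,388]],7,[280,200]);Q=plane(S,ss,.014);print(Q,Q.mean(0))
for P in (P,): print(np.degrees(np.arctan2(*(P[0]-P[3])[[1,0]])),np.degrees(np.arctan2(*(P[1]-P[2])[[1,0]])))
# rollers, axis at .038 ; visible cap centroid ~ z .05
for n,c,pts in(("red",T,[[172.56,194.13],[168.45,218.16]]),("blue",T,[[177.98,161.6],[174.07,185.17]]),("red",S,[[345.48,217.78],[333.5,236.33]]),("blue",S,[[329.59,242.41],[316.66,263.08]])):
    P=plane(c,pts,.052);print(n,P.mean(0),np.hypot(*(P[0]-P[1])[:2]),np.degrees(np.arctan2(P[0,1]-P[1,1],P[0,0]-P[1,0])))
y=cv([[320,98],[295,262]],7,[152,150]);P=plane(T,y,.052);print("yel",P.mean(0),P)
y=cv([[284,322],[263,490]],7,[152,150]);P=plane(T,y,.052);print("blk",P.mean(0),P)
E
```

```text
[[ 0.558   0.0741]
 [ 0.7077  0.0488]
 [ 0.5235 -0.1852]
 [ 0.6559 -0.213 ]] mid [ 0.6113 -0.0688] len 0.2640741633834868 yaw -9.388912677341667 w 0.1518370116087754 0.13529651059361827
[[ 0.5601  0.0714]
 [ 0.7221  0.0597]
 [ 0.5258 -0.1941]
 [ 0.6544 -0.2076]] mid [ 0.6156 -0.0676] len 0.27121596467039527 yaw -10.832953402122854 w 0.16240955403468568 0.12933315395212042
rail inner [[ 0.5983  0.067   0.128 ]
 [ 0.5567 -0.188   0.081 ]
 [ 0.6661  0.0574  0.128 ]
 [ 0.6272 -0.1985  0.081 ]]
[[0.6805 0.3229 0.014 ]
 [0.6594 0.1566 0.014 ]
 [0.383  0.1878 0.014 ]
 [0.4024 0.3566 0.014 ]] [0.5313 0.256  0.014 ]
[[0.383  0.1954 0.014 ]
 [0.403  0.3578 0.014 ]
 [0.6807 0.326  0.014 ]
 [0.6602 0.1612 0.014 ]] [0.5317 0.2601 0.014 ]
-6.918036525247867 -6.449977869858152
red [0.4672 0.3037 0.052 ] 0.09792325387821027 -7.020888599380375
blue [0.6017 0.2874 0.052 ] 0.09898253289346112 -6.799141674912344
red [0.467  0.3077 0.052 ] 0.10286297855062196 172.65178889300483
blue [0.6019 0.2913 0.052 ] 0.10436638944101238 173.5473581223199
yel [0.5943 0.2081 0.052 ] [[0.6431 0.2025 0.052 ]
 [0.5455 0.2137 0.052 ]]
blk [0.4619 0.223  0.052 ] [[0.5104 0.2188 0.052 ]
 [0.4134 0.2273 0.052 ]]
```

```bash
cat >> h.py <<'E'
def deltas(targets,pose):
    """targets rows x,y,z,yaw_deg,clos ; pose x,y,z,yaw_deg now"""
    a=np.radians(pose[3]);X=np.array([np.cos(a),np.sin(a),0]);Y=np.array([np.sin(a),-np.cos(a),0])
    o=[]
    for t in targets:
        d=np.array(t[:3])-pose[:3]; dy=(t[3]-pose[3]+180)%360-180
        o.append("%.3f %.3f %.3f %.3f %.2f"%(d@X/.4,d@Y/.4,-d[2]/.4,-dy/180,t[4]))
    return "; ".join(o)
def cur(s): return np.r_[s["ee_pos"],np.degrees(s["ee_rot"][2])]
E
cat > go.py <<'E'
import sys
from plant import r
from h import *
# args: x y z yaw c , each repeated n rows: interpolate linearly over n1 rows
s=r.state();p=cur(s);print(s["t"],p.round(4),s["gripper_width"],s["qpos"].round(2) if hasattr(s["qpos"],"round") else s["qpos"])
tg=[]
cur_=np.r_[p,0]
for a in sys.argv[1:]:
    v=[float(x) for x in a.split(",")];n=int(v[5])
    for i in range(n):
        f=(i+1)/n; q=cur_[:4]+(np.array(v[:4])-cur_[:4])*f
        tg.append([*q,v[4]])
    cur_=np.array(v[:5])
print(len(tg),deltas(tg,p))
E
python3 go.py 0.43,-0.27,0.26,-7,0.3,10
```

```text
0.1 [ 0.1779 -0.5987  0.2304 16.5541] 0.999069960672705 [ 1.22  0.38  0.02  1.37 -0.01  1.39 -0.05]
10 0.084 -0.061 -0.007 0.013 0.30; 0.168 -0.122 -0.015 0.026 0.30; 0.251 -0.182 -0.022 0.039 0.30; 0.335 -0.243 -0.030 0.052 0.30; 0.419 -0.304 -0.037 0.065 0.30; 0.503 -0.365 -0.044 0.079 0.30; 0.587 -0.426 -0.052 0.092 0.30; 0.671 -0.486 -0.059 0.105 0.30; 0.754 -0.547 -0.067 0.118 0.30; 0.838 -0.608 -0.074 0.131 0.30
```

Emit:
move_arm(deltas="0.08 -0.06 -0.01 0.01 0.3; 0.17 -0.12 -0.02 0.03 0.3; 0.25 -0.18 -0.02 0.04 0.3; 0.33 -0.24 -0.03 0.05 0.3; 0.42 -0.3 -0.04 0.07 0.3; 0.5 -0.36 -0.04 0.08 0.3; 0.58 -0.42 -0.05 0.09 0.3; 0.67 -0.48 -0.06 0.1 0.3")

```text
t: 0.9
ee_pos: [0.3804, -0.3374, 0.2551]
ee_rot: [-3.141, 0.001, -0.027]
ft_force: [1.0, -1.1, 0.6]
gripper_width: 0.697
```

```bash
python3 go.py 0.48,-0.08,0.26,-7,0.3,8
```

```text
0.9 [ 0.3804 -0.3374  0.2551 -1.5707] 0.6965624339908861 [ 0.81  0.13 -0.16  1.64  0.02  1.38 -0.95]
8 0.029 -0.081 -0.002 0.004 0.30; 0.058 -0.163 -0.003 0.008 0.30; 0.087 -0.244 -0.005 0.011 0.30; 0.116 -0.325 -0.006 0.015 0.30; 0.145 -0.406 -0.008 0.019 0.30; 0.174 -0.488 -0.009 0.023 0.30; 0.202 -0.569 -0.011 0.026 0.30; 0.231 -0.650 -0.012 0.030 0.30
```

Emit:
move_arm(deltas="0.03 -0.08 0 0.005 0.3; 0.06 -0.16 0 0.01 0.3; 0.09 -0.25 0 0.015 0.3; 0.12 -0.34 0 0.02 0.3; 0.15 -0.43 0 0.025 0.3; 0.18 -0.53 0 0.03 0.3; 0.21 -0.63 0 0.03 0.3; 0.24 -0.73 0 0.03 0.3")

```text
t: 1.7
ee_pos: [0.4836, -0.0477, 0.2552]
ee_rot: [3.141, 0.0, -0.12]
ft_force: [1.0, -0.1, 0.3]
gripper_width: 0.706
```

```bash
python3 go.py 0.468,0.3057,0.20,-6.7,0.3,9
```

```text
1.7 [ 0.4836 -0.0477  0.2552 -6.8668] 0.7058772583739796 [ 0.45  0.1  -0.44  1.68  0.04  1.37 -1.69]
9 -0.016 -0.097 0.015 -0.000 0.30; -0.032 -0.194 0.031 -0.000 0.30; -0.048 -0.291 0.046 -0.000 0.30; -0.064 -0.388 0.061 -0.000 0.30; -0.080 -0.485 0.077 -0.001 0.30; -0.096 -0.582 0.092 -0.001 0.30; -0.112 -0.679 0.107 -0.001 0.30; -0.128 -0.775 0.123 -0.001 0.30; -0.144 -0.872 0.138 -0.001 0.30
```

Emit:
move_arm(deltas="-0.02 -0.1 0.01 0 0.3; -0.03 -0.2 0.03 0 0.3; -0.05 -0.31 0.04 0 0.3; -0.07 -0.42 0.06 0 0.3; -0.08 -0.53 0.08 0 0.3; -0.1 -0.65 0.1 0 0.3; -0.12 -0.76 0.11 0 0.3; -0.14 -0.87 0.11 0 0.3")

```text
t: 2.5
ee_pos: [0.4688, 0.3042, 0.2103]
ee_rot: [3.141, 0.001, -0.12]
ft_force: [1.2, -0.2, 1.0]
gripper_width: 0.699
```

```bash
python3 go.py 0.468,0.3057,0.10,-6.7,0.3,3 0.468,0.3057,0.06,-6.7,0.3,5; python3 - <<'E'
from plant import r
import cv2,pickle
for n in("scene","top"):
    c=r.capture(n); pickle.dump(c,open(f"pics/{n}1.pkl","wb"))
    p=c["pixels"][:,:,::-1]
    p=p[140:290,270:380] if n=="scene" else p[120:250,120:260]
    cv2.imwrite(f"pics/{n}1.png",cv2.resize(p,None,fx=4,fy=4,interpolation=cv2.INTER_CUBIC))
E
```

```text
2.5 [ 0.4688  0.3042  0.2103 -6.8732] 0.6992537207852172 [-0.08  0.33 -0.7   1.56  0.21  1.33 -2.49]
8 -0.001 -0.001 0.092 -0.000 0.30; -0.002 -0.002 0.184 -0.001 0.30; -0.002 -0.003 0.276 -0.001 0.30; -0.002 -0.003 0.296 -0.001 0.30; -0.002 -0.003 0.316 -0.001 0.30; -0.002 -0.003 0.336 -0.001 0.30; -0.002 -0.003 0.356 -0.001 0.30; -0.002 -0.003 0.376 -0.001 0.30
```

View pics/scene1.png

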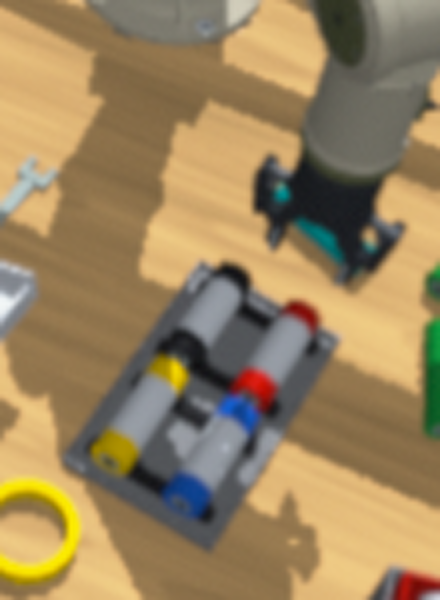

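Emit:
move_arm(deltas="0 -0.003 0.1 0 0.3; 0 -0.003 0.2 0 0.3; 0 -0.003 0.29 0 0.3; 0 -0.003 0.35 0 0.3; 0 -0.003 0.4 0 0.3; 0 -0.003 0.44 0 0.3; 0 -0.003 0.47 0 0.3; 0 -0.003 0.48 0 0.3")

```text
t: 3.4
ee_pos: [0.4693, 0.3037, 0.0182]
ee_rot: [3.141, 0.001, -0.12]
ft_force: [-0.6, -0.5, -0.1]
gripper_width: 0.698
```

```bash
python3 go.py 0.468,0.3057,0.018,-6.7,0.3,8; python3 - <<'E'
from plant import r
import cv2,pickle
for n in("scene",):
    c=r.capture(n); pickle.dump(c,open(f"pics/{n}2.pkl","wb"))
    p=c["pixels"][:,:,::-1]
    p=p[180:270,290:380]
    cv2.imwrite(f"pics/{n}2.png",cv2.resize(p,None,fx=6,fy=6,interpolation=cv2.INTER_CUBIC))
E
```

```text
3.4 [ 0.4693  0.3037  0.0182 -6.8612] 0.6981733429875888 [-0.14  0.53 -0.62  1.77  0.37  0.96 -2.6 ]
8 -0.000 -0.001 0.000 -0.000 0.30; -0.001 -0.001 0.000 -0.000 0.30; -0.001 -0.002 0.000 -0.000 0.30; -0.002 -0.002 0.000 -0.000 0.30; -0.002 -0.003 0.000 -0.001 0.30; -0.003 -0.003 0.000 -0.001 0.30; -0.003 -0.004 0.000 -0.001 0.30; -0.004 -0.005 0.001 -0.001 0.30
```

View pics/scene2.png

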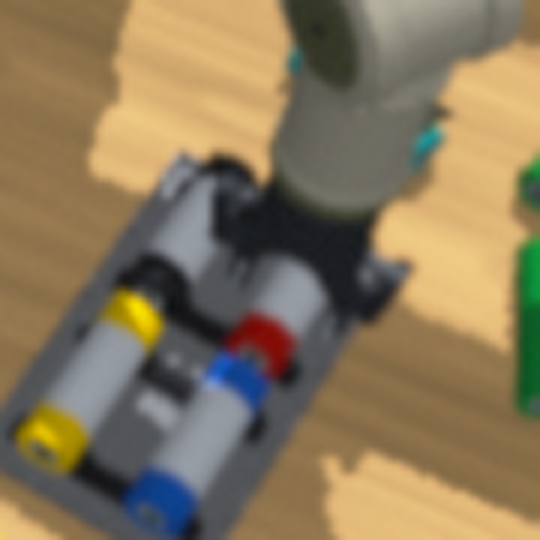

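Emit:
move_arm(deltas="0 -0.004 0 0 0.4; 0 -0.004 0 0 0.5; 0 -0.004 0 0 0.6; 0 -0.004 0 0 1; 0 -0.004 0 0 1; 0 -0.004 0 0 1; 0 -0.004 0 0 1; 0 -0.004 0 0 1")

```text
t: 4.25
ee_pos: [0.4705, 0.3065, 0.0206]
ee_rot: [-3.14, -0.002, -0.119]
ft_force: [-1.4, -0.5, 6.7]
gripper_width: 0.451
```

```bash
python3 go.py 0.468,0.3057,0.23,-6.7,1,8
```

```text
4.25 [ 0.4705  0.3065  0.0206 -6.8405] 0.451327801170896 [-0.14  0.53 -0.62  1.76  0.37  0.97 -2.61]
8 -0.001 0.000 -0.065 -0.000 1.00; -0.002 0.001 -0.131 -0.000 1.00; -0.002 0.001 -0.196 -0.000 1.00; -0.003 0.001 -0.262 -0.000 1.00; -0.004 0.002 -0.327 -0.000 1.00; -0.005 0.002 -0.393 -0.001 1.00; -0.005 0.002 -0.458 -0.001 1.00; -0.006 0.003 -0.523 -0.001 1.00
```

Emit:
move_arm(deltas="0 0 0 0 0.3; 0 0 0 0 0.3; 0 0 0.008 0 0.3; 0 0 0.016 0 0.4; 0 0 0.016 0 0.5; 0 0 0.016 0 0.6; 0 0 0.016 0 1; 0 0 0.016 0 1")

```text
t: 5.05
ee_pos: [0.4697, 0.3058, 0.0128]
ee_rot: [-3.142, 0.0, -0.119]
ft_force: [-0.5, 1.1, -2.8]
gripper_width: 0.452
```

Emit:
move_arm(deltas="0 0 0 0 1; 0 0 0 0 1; 0 0 -0.01 0 1; 0 0 -0.03 0 1; 0 0 -0.06 0 1; 0 0 -0.1 0 1; 0 0 -0.15 0 1; 0 0 -0.2 0 1")

```text
t: 5.85
ee_pos: [0.47, 0.306, 0.0951]
ee_rot: [-3.141, -0.001, -0.119]
ft_force: [0.4, -0.2, -2.6]
gripper_width: 0.448
```

```bash
python3 go.py 0.468,0.3057,0.25,-6.7,1,8; python3 - <<'E'
from plant import r
import cv2,pickle
for n in("scene",):
    c=r.capture(n); pickle.dump(c,open(f"pics/{n}3.pkl","wb"))
    p=c["pixels"][:,:,::-1]
    p=p[150:270,270:390]
    cv2.imwrite(f"pics/{n}3.png",cv2.resize(p,None,fx=5,fy=5,interpolation=cv2.INTER_CUBIC))
E
```

```text
5.85 [ 0.47    0.306   0.0951 -6.8409] 0.44779966393248366 [-0.11  0.43 -0.66  1.7   0.29  1.1  -2.55]
8 -0.001 0.000 -0.048 -0.000 1.00; -0.001 0.000 -0.097 -0.000 1.00; -0.002 0.000 -0.145 -0.000 1.00; -0.002 0.001 -0.194 -0.000 1.00; -0.003 0.001 -0.242 -0.000 1.00; -0.004 0.001 -0.290 -0.001 1.00; -0.004 0.001 -0.339 -0.001 1.00; -0.005 0.001 -0.387 -0.001 1.00
```

View pics/scene3.png

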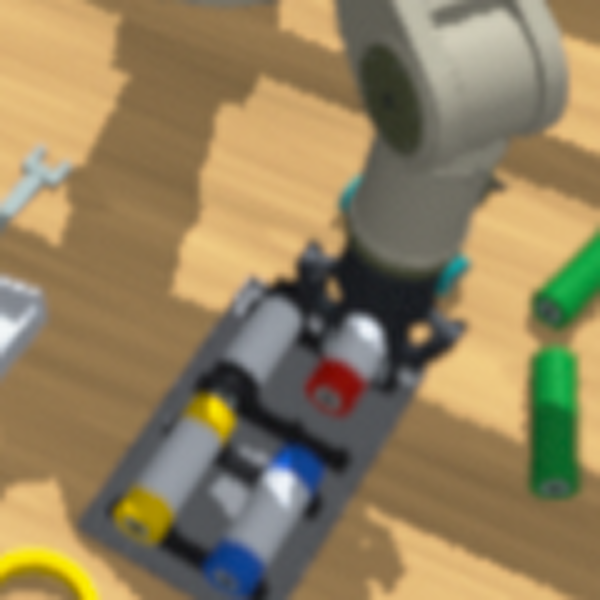

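```bash
python3 - <<'E'
from h import *
np.set_printoptions(precision=4,suppress=True)
T=pickle.load(open("pics/top0.pkl","rb"));S=pickle.load(open("pics/scene0.pkl","rb"))
a=np.radians(-9.3);R=np.array([[np.cos(a),-np.sin(a)],[np.sin(a),np.cos(a)]]);m=np.array([.612,-.068])
cv=lambda a,f,o:np.array(a,float)/f+o-.5+.5/f
def loc(P): return np.c_[(P[:,:2]-m)@R,P[:,2]]
t=cv([[672,460],[697,265],[680,412],[720,212],[85,320],[110,168],[100,250],[440,330],[425,330],[525,310],[480,250]],9,[220,135])
for z in(.085,.105,.13): print(z,loc(plane(T,t,z)))
s=cv([[170,150],[75,238],[540,345],[420,470],[260,275],[300,285]],7,[195,170])
for z in(.085,.105,.13): print(z,loc(plane(S,s,z)))
# red roller held
c=pickle.load(open("pics/scene3.pkl","rb"));print(plane(c,cv([[335,397]],5,[270,150]),.120))
E
```

```text
0.085 [[-0.0446 -0.1302  0.085 ]
 [ 0.0445 -0.1278  0.085 ]
 [-0.0227 -0.1304  0.085 ]
 [ 0.0703 -0.1342  0.085 ]
 [-0.0257  0.1358  0.085 ]
 [ 0.0448  0.1373  0.085 ]
 [ 0.0069  0.1349  0.085 ]
 [-0.0038 -0.0201  0.085 ]
 [-0.0049 -0.0135  0.085 ]
 [ 0.0115 -0.0557  0.085 ]
 [ 0.0352 -0.0317  0.085 ]]
0.105 [[-0.0489 -0.1289  0.105 ]
 [ 0.0391 -0.1266  0.105 ]
 [-0.0273 -0.1292  0.105 ]
 [ 0.0645 -0.133   0.105 ]
 [-0.0302  0.1336  0.105 ]
 [ 0.0393  0.1351  0.105 ]
 [ 0.002   0.1327  0.105 ]
 [-0.0086 -0.0203  0.105 ]
 [-0.0097 -0.0138  0.105 ]
 [ 0.0065 -0.0555  0.105 ]
 [ 0.0299 -0.0317  0.105 ]]
0.13 [[-0.0542 -0.1274  0.13  ]
 [ 0.0324 -0.1251  0.13  ]
 [-0.0329 -0.1276  0.13  ]
 [ 0.0573 -0.1313  0.13  ]
 [-0.0358  0.1308  0.13  ]
 [ 0.0326  0.1323  0.13  ]
 [-0.0042  0.13    0.13  ]
 [-0.0146 -0.0205  0.13  ]
 [-0.0157 -0.0141  0.13  ]
 [ 0.0003 -0.0551  0.13  ]
 [ 0.0233 -0.0318  0.13  ]]
0.085 [[-0.0328 -0.1347  0.085 ]
 [ 0.0473 -0.1392  0.085 ]
 [-0.0554  0.1172  0.085 ]
 [ 0.0481  0.1104  0.085 ]
 [ 0.0028 -0.0379  0.085 ]
 [-0.0056 -0.0155  0.085 ]]
0.105 [[-0.0233 -0.1247  0.105 ]
 [ 0.0556 -0.1291  0.105 ]
 [-0.0455  0.1234  0.105 ]
 [ 0.0563  0.1167  0.105 ]
 [ 0.0118 -0.0294  0.105 ]
 [ 0.0035 -0.0073  0.105 ]]
0.13 [[-0.0114 -0.1121  0.13  ]
 [ 0.066  -0.1165  0.13  ]
 [-0.0332  0.1311  0.13  ]
 [ 0.0667  0.1246  0.13  ]
 [ 0.023  -0.0187  0.13  ]
 [ 0.0149  0.003   0.13  ]]
[[0.5219 0.303  0.12  ]]
```

```bash
python3 go.py 0.47,0.306,0.21,-6.8,1,3 0.63,0.031,0.23,-9.3,1,9
```

```text
5.9 [ 0.4715  0.3074  0.0987 -6.8362] 0.4513684333140456 [-0.11  0.43 -0.67  1.7   0.29  1.11 -2.55]
12 -0.001 0.001 -0.093 -0.000 1.00; -0.002 0.003 -0.185 -0.000 1.00; -0.003 0.004 -0.278 -0.000 1.00; 0.050 0.074 -0.284 0.001 1.00; 0.103 0.145 -0.289 0.003 1.00; 0.156 0.215 -0.295 0.004 1.00; 0.209 0.286 -0.300 0.006 1.00; 0.263 0.357 -0.306 0.008 1.00; 0.316 0.427 -0.311 0.009 1.00; 0.369 0.498 -0.317 0.011 1.00; 0.422 0.568 -0.323 0.012 1.00; 0.476 0.639 -0.328 0.014 1.00
```

Emit:
move_arm(deltas="0 0 -0.08 0 1; 0 0 -0.17 0 1; 0 0 -0.26 0 1; 0.05 0.07 -0.3 0 1; 0.1 0.14 -0.32 0 1; 0.16 0.21 -0.33 0.01 1; 0.21 0.28 -0.33 0.01 1; 0.26 0.35 -0.33 0.01 1")

```text
t: 6.7
ee_pos: [0.557, 0.1531, 0.2259]
ee_rot: [-3.141, -0.001, -0.151]
ft_force: [0.3, 0.1, -2.4]
gripper_width: 0.453
```

```bash
python3 go.py 0.63,0.031,0.20,-9.3,1,6 0.63,0.031,0.16,-9.3,1,2
```

```text
6.7 [ 0.557   0.1531  0.2259 -8.6464] 0.45253169909921764 [ 0.15  0.34 -0.61  1.49  0.2   1.37 -2.2 ]
8 0.038 0.046 0.011 0.001 1.00; 0.075 0.091 0.022 0.001 1.00; 0.113 0.137 0.032 0.002 1.00; 0.151 0.183 0.043 0.002 1.00; 0.189 0.229 0.054 0.003 1.00; 0.226 0.274 0.065 0.004 1.00; 0.226 0.274 0.115 0.004 1.00; 0.226 0.274 0.165 0.004 1.00
```

Emit:
move_arm(deltas="0.04 0.05 0 0 1; 0.08 0.1 0 0 1; 0.12 0.15 0.01 0 1; 0.16 0.2 0.02 0 1; 0.2 0.245 0.03 0 1; 0.226 0.274 0.05 0.004 1; 0.226 0.274 0.1 0.004 1; 0.226 0.274 0.14 0.004 1")

```text
t: 7.5
ee_pos: [0.6293, 0.0321, 0.168]
ee_rot: [-3.141, 0.0, -0.165]
ft_force: [-0.3, 0.4, -2.9]
gripper_width: 0.454
```

```bash
cat > look.py <<'E'
import sys
from plant import r
import cv2,pickle
tag=sys.argv[1]
ims=[]
for n,(y0,y1,x0,x1) in(("scene",(165,255,195,295)),("top",(120,210,215,315))):
    c=r.capture(n); pickle.dump(c,open(f"pics/{n}{tag}.pkl","wb"))
    ims.append(cv2.resize(c["pixels"][y0:y1,x0:x1,::-1],None,fx=4,fy=4,interpolation=cv2.INTER_CUBIC))
import numpy as np
cv2.imwrite(f"pics/both{tag}.png",np.hstack(ims))
E
python3 go.py 0.63,0.031,0.13,-9.3,1,8;python3 look.py 4
```

```text
7.5 [ 0.6293  0.0321  0.168  -9.4473] 0.4542691354374639 [ 0.28  0.48 -0.54  1.43  0.25  1.3  -2.01]
8 0.000 0.000 0.012 -0.000 1.00; 0.001 0.001 0.024 -0.000 1.00; 0.001 0.001 0.036 -0.000 1.00; 0.001 0.001 0.048 -0.000 1.00; 0.001 0.002 0.059 -0.001 1.00; 0.002 0.002 0.071 -0.001 1.00; 0.002 0.002 0.083 -0.001 1.00; 0.002 0.002 0.095 -0.001 1.00
```

View pics/both4.png

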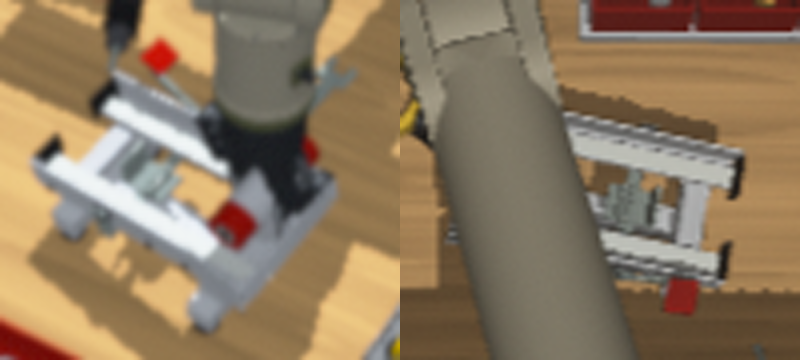

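Emit:
move_arm(deltas="0 0.001 0.03 0 1; 0 0.001 0.055 0 1; 0 0.001 0.075 0 1; 0 0.001 0.09 0 1; 0 0.001 0.1 0 1; 0 0.001 0.107 0 1; 0 0.001 0.112 0 1; 0 0.001 0.115 0 1")

```text
t: 8.4
ee_pos: [0.6299, 0.0324, 0.1338]
ee_rot: [3.141, -0.007, -0.163]
ft_force: [-41.0, -8.8, 75.3]
gripper_width: 0.455
```

```bash
python3 go.py 0.63,0.031,0.117,-9.3,1,8;python3 look.py 5
```

```text
8.4 [ 0.6299  0.0324  0.1338 -9.3513] 0.4545324529409655 [ 0.27  0.51 -0.53  1.48  0.27  1.23 -2.02]
8 0.000 0.000 0.005 -0.000 1.00; 0.000 0.001 0.010 -0.000 1.00; 0.000 0.001 0.016 -0.000 1.00; 0.000 0.002 0.021 -0.000 1.00; 0.000 0.002 0.026 -0.000 1.00; 0.001 0.003 0.031 -0.000 1.00; 0.001 0.003 0.037 -0.000 1.00; 0.001 0.003 0.042 -0.000 1.00
```

View pics/both5.png

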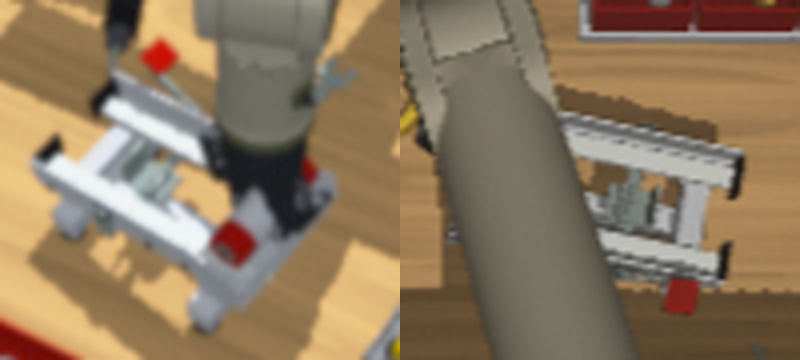

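Emit:
move_arm(deltas="0 0 -0.04 0 1; 0 0 -0.08 0 1; 0 0 -0.1 0 1; 0 0 -0.1 0 1; 0 0 -0.1 0 1; 0 0 -0.1 0 1; 0 0 -0.1 0 1; 0 0 -0.1 0 1")

```text
t: 9.3
ee_pos: [0.629, 0.032, 0.1622]
ee_rot: [3.142, 0.001, -0.164]
ft_force: [0.8, 0.0, -2.8]
gripper_width: 0.451
```

```bash
python3 go.py 0.63,0.031,0.117,-9.3,1,8;python3 look.py 6; python3 - <<'E'
import cv2,pickle,numpy as np
c=pickle.load(open("pics/scene6.pkl","rb"))["pixels"][:,:,::-1]
a=c[185:250,220:290]
d=pickle.load(open("pics/scene0.pkl","rb"))["pixels"][:,:,::-1][185:250,220:290]
cv2.imwrite("pics/z6.png",cv2.resize(np.hstack([a,d]),None,fx=5.7,fy=5.7,interpolation=cv2.INTER_CUBIC))
E
```

```text
9.3 [ 0.629   0.032   0.1622 -9.3697] 0.45126033105976515 [ 0.28  0.49 -0.53  1.44  0.25  1.29 -2.01]
8 0.000 0.000 0.014 -0.000 1.00; 0.001 0.000 0.028 -0.000 1.00; 0.001 0.001 0.042 -0.000 1.00; 0.001 0.001 0.057 -0.000 1.00; 0.002 0.001 0.071 -0.000 1.00; 0.002 0.001 0.085 -0.000 1.00; 0.003 0.002 0.099 -0.000 1.00; 0.003 0.002 0.113 -0.000 1.00
```

View pics/z6.png

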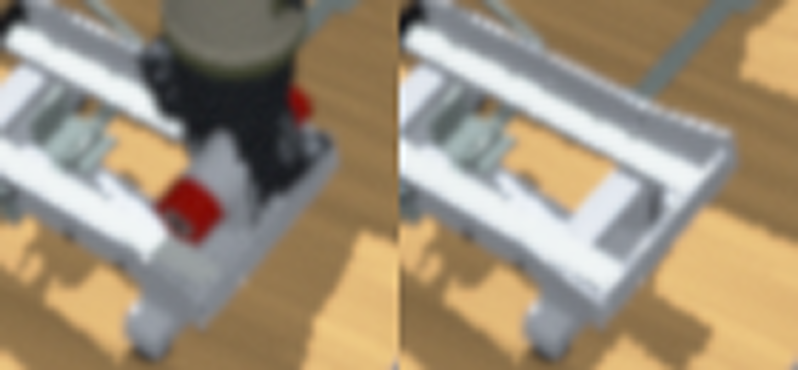

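```bash
python3 - <<'E'
from h import *
np.set_printoptions(precision=4,suppress=True)
S=pickle.load(open("pics/scene6.pkl","rb"));T=pickle.load(open("pics/top0.pkl","rb"))
a=np.radians(-9.3);R=np.array([[np.cos(a),-np.sin(a)],[np.sin(a),np.cos(a)]]);m=np.array([.612,-.068])
cv=lambda a,f,o:np.array(a,float)/f+o-.5+.5/f
tcp=np.array([.629,.032]);print("tcp loc",(tcp-m)@R)
P=plane(S,cv([[178,222]],5.7,[220,185]),.1875);print(P,(P[:,:2]-m)@R)
# predicted endpoints for ideal roller centred at tcp-(.002,0)
for z in(.1875,):
  for sx in(-.06,.06):
    w=(tcp-[.0015,0])+R@[sx,0]; print(sx,(proj(S,[[*w,z]])-[220,185]+.5)*5.7)
# guide corners predicted
for xx in(-.076,-.0725,.0725,.076):
  for yy,zz in((.135,.155),(.1,.149),(.135,.1286)):
    w=m+R@[xx,yy]; print(xx,yy,zz,(proj(S,[[*w,zz]])[0]-[220,185]+.5)*5.7,(proj(T,[[*w,zz]])[0]-[220,135]+.5)*9)
E
```

```text
tcp loc [0.0006 0.1014]
[[0.6834 0.0215 0.1875]] [[0.056  0.0998]]
-0.06 [[287.9504  98.7574]]
0.06 [[177.2075 227.0678]]
-0.076 0.135 0.155 [340.9242 135.3241] [ 54.5682 396.4693]
-0.076 0.1 0.149 [297.849  113.5551] [137.0815 413.0721]
-0.076 0.135 0.1286 [338.9476 155.8505] [ 59.2624 409.6183]
-0.0725 0.135 0.155 [337.9219 138.9129] [ 56.0737 388.4691]
-0.0725 0.1 0.149 [294.8322 117.0808] [138.5483 405.0913]
-0.0725 0.135 0.1286 [335.9874 159.408 ] [ 60.7406 401.7481]
0.0725 0.135 0.155 [207.4578 294.6753] [117.3159  62.5793]
0.0725 0.1 0.149 [163.8565 270.0304] [198.2415  79.9794]
0.0725 0.135 0.1286 [207.462  313.6673] [120.8928  81.0794]
0.076 0.135 0.155 [204.1574 298.6109] [118.7679  54.8424]
0.076 0.1 0.149 [160.5461 273.893 ] [199.6573  72.2606]
0.076 0.135 0.1286 [204.2134 317.5612] [122.3193  73.4646]
```

```bash
python3 - <<'E'
from h import *
S=pickle.load(open("pics/scene0.pkl","rb"));T=pickle.load(open("pics/top0.pkl","rb"))
a=np.radians(-9.3);R=np.array([[np.cos(a),-np.sin(a)],[np.sin(a),np.cos(a)]]);m=np.array([.612,-.068])
def draw(c,x0,x1,y0,y1,f):
    im=cv2.resize(c["pixels"][y0:y1,x0:x1,::-1],None,fx=f,fy=f,interpolation=cv2.INTER_CUBIC)
    im2=im.copy()
    for z,col in((.155,(0,0,255)),(.1286,(255,0,0)),(.11,(0,160,0))):
        pts=[((proj(c,[[*(m+R@[x,.135]),z]])[0]-[x0,y0]+.5)*f).astype(int) for x in(-.07,.07)]
        cv2.line(im2,tuple(map(int,pts[0])),tuple(map(int,pts[1])),col,1)
    return np.hstack([im,im2])
cv2.imwrite("pics/zs.png",draw(S,252,284,200,245,12))
cv2.imwrite("pics/zt.png",draw(T,222,255,138,184,12))
E
```

```text
(no output)
```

View pics/zs.png

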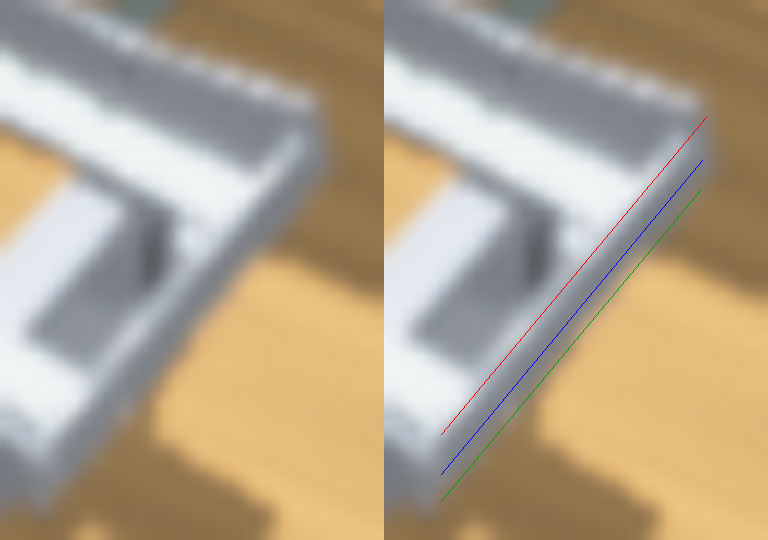

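View pics/zt.png

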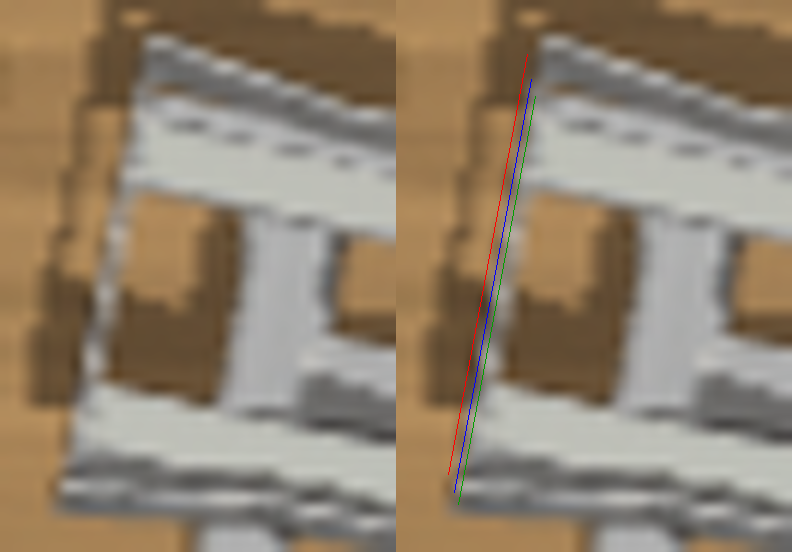

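```bash
python3 - <<'E'
from h import *
S=pickle.load(open("pics/scene0.pkl","rb"));T=pickle.load(open("pics/top0.pkl","rb"))
a=np.radians(-9.3);R=np.array([[np.cos(a),-np.sin(a),0],[np.sin(a),np.cos(a),0],[0,0,1]]);m=np.array([.612,-.068,0])
def yz(c,uv):  # gives y(z) lines at two points
    o,d=ray(c,uv);o=(o-m)@R;d=d@R
    return [(o,x) for x in d]
cv=lambda a,f,o:np.array(a,float)/f+o-.5+.5/f
for sp in([[290,145],[100,395]],[[255,175],[130,335]]):
  for tp in([[122,200],[95,360]],[[118,230],[100,320]]):
    A=[];b=[]
    for c,p,o in((S,sp,[252,200]),(T,tp,[222,138])):
        oo,d=ray(c,cv(p,12,o));oo=(oo-m)@R;d=d@R
        n=np.cross(d[0],d[1]);n/=np.linalg.norm(n);print("tilt",n[0]);A.append(n[1:]);b.append(n@oo)
    print(np.linalg.solve(A,b))
E
```

```text
tilt 0.043027359375070066
tilt -0.017299620490763525
[0.13041702 0.13872024]
tilt 0.043027359375070066
tilt 0.011984113490758027
[0.13051672 0.13906295]
tilt 0.03198665936423813
tilt -0.017299620490763525
[0.12943153 0.14801402]
tilt 0.03198665936423813
tilt 0.011984113490758027
[0.12948161 0.14818134]
```

```bash
python3 go.py 0.6266,0.0148,0.162,-9.3,1,3 0.6266,0.0148,0.122,-9.3,1,5
```

```text
9.4 [ 0.6291  0.032   0.1626 -9.3697] 0.4526769282466654 [ 0.28  0.49 -0.54  1.43  0.25  1.29 -2.01]
8 0.000 0.014 0.000 -0.000 1.00; 0.001 0.029 0.001 -0.000 1.00; 0.001 0.043 0.001 -0.000 1.00; 0.001 0.043 0.021 -0.000 1.00; 0.001 0.043 0.041 -0.000 1.00; 0.001 0.043 0.061 -0.000 1.00; 0.001 0.043 0.081 -0.000 1.00; 0.001 0.043 0.101 -0.000 1.00
```

Emit:
move_arm(deltas="0 0.015 0 0 1; 0 0.03 0 0 1; 0 0.043 0 0 1; 0 0.043 0.02 0 1; 0 0.043 0.04 0 1; 0 0.043 0.06 0 1; 0 0.043 0.075 0 1; 0 0.043 0.08 0 1")

```text
t: 10.2
ee_pos: [0.6258, 0.0152, 0.1296]
ee_rot: [3.141, 0.002, -0.163]
ft_force: [0.3, 0.4, -3.7]
gripper_width: 0.45
```

Emit:
move_arm(deltas="0 0 0.008 0 1; 0 0 0.014 0 1; 0 0 0.018 0 1; 0 0 0.02 0 1; 0 0 0.022 0 1; 0 0 0.023 0 1; 0 0 0.024 0 1; 0 0 0.024 0 1")

```text
t: 11.0
ee_pos: [0.6264, 0.015, 0.1214]
ee_rot: [-3.142, -0.0, -0.164]
ft_force: [-0.6, -0.6, -2.5]
gripper_width: 0.451
```

Free of the end plate. I'll feel for the rails in small steps.

Emit:
move_arm(deltas="0 0 0.002 0 1; 0 0 0.004 0 1; 0 0 0.006 0 1; 0 0 0.008 0 1; 0 0 0.009 0 1; 0 0 0.01 0 1; 0 0 0.01 0 1; 0 0 0.01 0 1")

```text
t: 11.8
ee_pos: [0.6264, 0.015, 0.1174]
ee_rot: [-3.142, -0.0, -0.164]
ft_force: [-0.1, 0.9, -1.7]
gripper_width: 0.456
```

```bash
python3 look.py 7;python3 -c "
from plant import r
s=r.state();print(s['ft_force'],s['torque'],s['ee_pos'])"
```

```text
[-1.15494891  0.20998315 -2.11888686] [ 0.0318701  -0.02250104  0.02182786] [0.62646813 0.0150148  0.11739115]
```

View pics/both7.png

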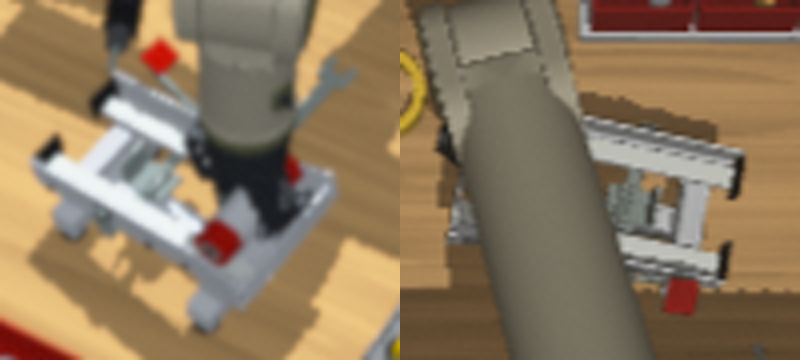

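Emit:
move_arm(deltas="0 0 0.002 0 1; 0 0 0.004 0 1; 0 0 0.006 0 1; 0 0 0.007 0 1; 0 0 0.007 0 1; 0 0 0.007 0 1; 0 0 0.007 0 1; 0 0 0.007 0 1")

```text
t: 12.7
ee_pos: [0.6265, 0.015, 0.1146]
ee_rot: [-3.141, -0.0, -0.164]
ft_force: [0.2, -0.3, -2.5]
gripper_width: 0.453
```

Emit:
move_arm(deltas="0 0 0.002 0 1; 0 0 0.004 0 1; 0 0 0.005 0 1; 0 0 0.006 0 1; 0 0 0.007 0 1; 0 0 0.008 0 1; 0 0 0.008 0 1; 0 0 0.008 0 1")

```text
t: 13.5
ee_pos: [0.6265, 0.015, 0.1115]
ee_rot: [-3.142, -0.0, -0.164]
ft_force: [-0.6, -0.4, -0.4]
gripper_width: 0.452
```

Emit:
move_arm(deltas="0 0 0.001 0 1; 0 0 0.002 0 1; 0 0 0.003 0 1; 0 0 0.003 0 1; 0 0 0.003 0 1; 0 0 0.003 0 1; 0 0 0.003 0 1; 0 0 0.003 0 1")

```text
t: 14.3
ee_pos: [0.6265, 0.015, 0.1114]
ee_rot: [3.141, -0.001, -0.164]
ft_force: [-6.9, -0.6, 9.0]
gripper_width: 0.452
```

Emit:
move_arm(deltas="0 0 -0.002 0 1; 0 0 -0.002 0 0.52; 0 0 -0.002 0 0.48; 0 0 -0.002 0 0.44; 0 0 -0.002 0 0.4; 0 0 -0.002 0 0.4; 0 0 -0.01 0 0.4; 0 0 -0.03 0 0.4")

```text
t: 15.1
ee_pos: [0.626, 0.015, 0.1218]
ee_rot: [3.141, 0.001, -0.163]
ft_force: [-0.2, -1.0, 0.4]
gripper_width: 0.6
```

Emit:
move_arm(deltas="0 0 -0.04 0 0.4; 0 0 -0.08 0 0.4; 0 0 -0.14 0 0.4; 0 0 -0.2 0 0.4; 0 0 -0.27 0 0.4; 0 0 -0.3 0 0.4; 0 -0.04 -0.3 0 0.3; 0 -0.12 -0.3 0 0.3")

```text
t: 15.9
ee_pos: [0.6346, 0.0603, 0.2418]
ee_rot: [3.14, -0.0, -0.169]
ft_force: [0.4, -0.6, -1.8]
gripper_width: 0.7
```

```bash
python3 go.py 0.48,0.25,0.23,-7,0.3,8;python3 look.py 8
```

```text
15.9 [ 0.6346  0.0603  0.2418 -9.6685] 0.6996311873115714 [ 0.23  0.46 -0.55  1.29  0.24  1.45 -2.04]
8 -0.058 -0.050 0.004 -0.002 0.30; -0.115 -0.101 0.007 -0.004 0.30; -0.173 -0.151 0.011 -0.006 0.30; -0.230 -0.201 0.015 -0.007 0.30; -0.288 -0.252 0.018 -0.009 0.30; -0.346 -0.302 0.022 -0.011 0.30; -0.403 -0.352 0.026 -0.013 0.30; -0.461 -0.403 0.029 -0.015 0.30
```

View pics/both8.png

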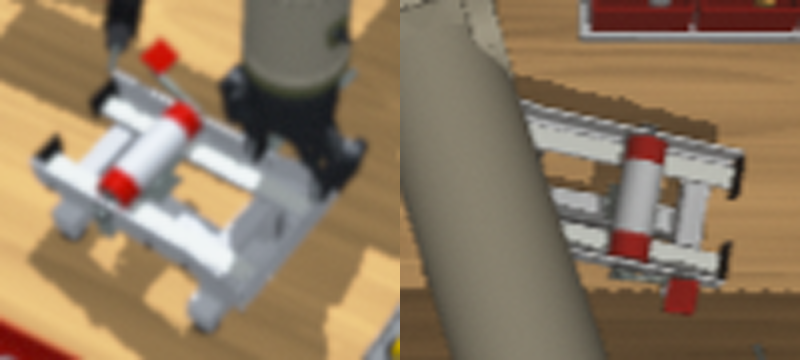

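```bash
python3 go.py 0.604,0.290,0.2,-6.8,0.3,6 0.604,0.290,0.12,-6.8,0.3,2
```

```text
16.0 [ 0.6331  0.0695  0.2408 -8.9356] 0.7013386259027722 [ 0.22  0.46 -0.56  1.29  0.24  1.45 -2.04]
8 -0.026 -0.089 0.017 -0.002 0.30; -0.053 -0.178 0.034 -0.004 0.30; -0.079 -0.267 0.051 -0.006 0.30; -0.105 -0.355 0.068 -0.008 0.30; -0.131 -0.444 0.085 -0.010 0.30; -0.158 -0.533 0.102 -0.012 0.30; -0.158 -0.533 0.202 -0.012 0.30; -0.158 -0.533 0.302 -0.012 0.30
```

Emit:
move_arm(deltas="-0.03 -0.09 0.02 0 0.3; -0.06 -0.18 0.04 -0.004 0.3; -0.08 -0.27 0.06 -0.006 0.3; -0.11 -0.36 0.08 -0.008 0.3; -0.13 -0.45 0.1 -0.01 0.3; -0.158 -0.51 0.12 -0.012 0.3; -0.158 -0.533 0.19 -0.012 0.3; -0.158 -0.533 0.27 -0.012 0.3")

```text
t: 16.8
ee_pos: [0.6048, 0.2877, 0.133]
ee_rot: [-3.139, 0.0, -0.12]
ft_force: [0.3, 0.0, -0.7]
gripper_width: 0.699
```

```bash
python3 go.py 0.604,0.290,0.0125,-6.8,0.3,8
```

```text
16.8 [ 0.6048  0.2877  0.133  -6.901 ] 0.698962434223901 [-0.11  0.61 -0.59  1.35  0.33  1.29 -2.4 ]
8 -0.000 -0.001 0.038 -0.000 0.30; -0.001 -0.001 0.075 -0.000 0.30; -0.001 -0.002 0.113 -0.000 0.30; -0.001 -0.003 0.151 -0.000 0.30; -0.002 -0.003 0.188 -0.000 0.30; -0.002 -0.004 0.226 -0.000 0.30; -0.002 -0.005 0.264 -0.000 0.30; -0.003 -0.005 0.301 -0.001 0.30
```

Emit:
move_arm(deltas="0 -0.003 0.08 0 0.3; 0 -0.003 0.15 0 0.3; 0 -0.003 0.21 0 0.3; 0 -0.003 0.25 0 0.3; 0 -0.003 0.275 0 0.3; 0 -0.003 0.29 0 0.3; 0 -0.003 0.301 0 0.3; 0 -0.003 0.301 0 0.3")

```text
t: 17.6
ee_pos: [0.607, 0.2844, 0.014]
ee_rot: [-3.141, -0.0, -0.126]
ft_force: [-0.1, 0.4, -0.2]
gripper_width: 0.696
```

Emit:
move_arm(deltas="0 0 0 0 0.4; 0 0 0 0 0.5; 0 0 0 0 0.6; 0 0 0 0 1; 0 0 0 0 1; 0 0 0 0 1; 0 0 0 0 1; 0 0 0 0 1")

```text
t: 18.4
ee_pos: [0.6077, 0.2886, 0.0165]
ee_rot: [-3.135, -0.004, -0.124]
ft_force: [1.9, 8.4, 3.4]
gripper_width: 0.449
```

Emit:
move_arm(deltas="0 0 0 0 0.4; 0 -0.005 0 0 0.3; 0 -0.011 0 0 0.3; 0 -0.011 0.004 0 0.4; 0 -0.011 0.004 0 0.5; 0 -0.011 0.004 0 0.6; 0 -0.011 0.004 0 1; 0 -0.011 0.004 0 1")

```text
t: 19.2
ee_pos: [0.6073, 0.289, 0.0122]
ee_rot: [-3.141, -0.0, -0.126]
ft_force: [1.0, 1.4, -0.4]
gripper_width: 0.451
```

Emit:
move_arm(deltas="0 0 0 0 1; 0 0 0 0 1; 0 0 0 0 1; 0 0 -0.01 0 1; 0 0 -0.03 0 1; 0 0 -0.06 0 1; 0 0 -0.11 0 1; 0 0 -0.17 0 1")

```text
t: 20.0
ee_pos: [0.607, 0.288, 0.081]
ee_rot: [3.141, 0.001, -0.126]
ft_force: [0.6, 0.2, -1.4]
gripper_width: 0.456
```

```bash
python3 go.py 0.604,0.27,0.23,-7,1,3 0.626,0.018,0.23,-9.3,1,7; sed 's/165,255,195,295/170,270,260,360/' look.py > look2.py; python3 look2.py 9; python3 go.py 0.6,0.2,0.2,0,1,1
```

```text
20.0 [ 0.607   0.288   0.081  -7.2262] 0.4561146050292803 [-0.12  0.66 -0.57  1.39  0.36  1.2  -2.42]
10 -0.001 0.015 -0.124 -0.000 1.00; -0.001 0.030 -0.248 -0.001 1.00; -0.002 0.045 -0.373 -0.001 1.00; 0.017 0.134 -0.373 0.001 1.00; 0.036 0.222 -0.373 0.002 1.00; 0.056 0.310 -0.373 0.004 1.00; 0.075 0.399 -0.373 0.006 1.00; 0.094 0.487 -0.373 0.008 1.00; 0.113 0.575 -0.373 0.010 1.00; 0.132 0.664 -0.373 0.012 1.00
20.1 [ 0.6095  0.2898  0.0853 -7.2401] 0.4480444530204479 [-0.12  0.65 -0.57  1.39  0.36  1.2  -2.42]
1 0.005 0.226 -0.287 -0.040 1.00Traceback (most recent call last):
  File "look2.py", line 10, in <module>
    cv2.imwrite(f"pics/both{tag}.png",np.hstack(ims))
                                      ~~~~~~~~~^^^^^
    return _nx.concatenate(arrs, 1, dtype=dtype, casting=casting)
           ~~~~~~~~~~~~~~~^^^^^^^^^^^^^^^^^^^^^^^^^^^^^^^^^^^^^^^
ValueError: all the input array dimensions except for the concatenation axis must match exactly, but along dimension 0, the array at index 0 has size 400 and the array at index 1 has size 360
```

```bash
python3 go.py 0.608,0.286,0.22,-7,1,3 0.630,0.0145,0.22,-9.3,1,7
```

```text
20.1 [ 0.6095  0.2898  0.0853 -7.2401] 0.4480444530204479 [-0.12  0.65 -0.57  1.39  0.36  1.2  -2.42]
10 -0.001 0.003 -0.112 -0.000 1.00; -0.002 0.007 -0.225 -0.001 1.00; -0.003 0.010 -0.337 -0.001 1.00; 0.017 0.105 -0.337 0.000 1.00; 0.037 0.200 -0.337 0.002 1.00; 0.058 0.295 -0.337 0.004 1.00; 0.078 0.391 -0.337 0.006 1.00; 0.098 0.486 -0.337 0.008 1.00; 0.118 0.581 -0.337 0.010 1.00; 0.138 0.676 -0.337 0.011 1.00
```

Emit:
move_arm(deltas="0 0 -0.11 0 1; 0 0.01 -0.22 0 1; 0 0.04 -0.31 0 1; 0.02 0.12 -0.34 0 1; 0.04 0.22 -0.34 0.002 1; 0.06 0.32 -0.34 0.004 1; 0.08 0.42 -0.34 0.007 1; 0.1 0.51 -0.34 0.009 1")

```text
t: 20.9
ee_pos: [0.6211, 0.0785, 0.216]
ee_rot: [3.141, 0.0, -0.156]
ft_force: [0.7, -0.7, -2.0]
gripper_width: 0.451
```

```bash
python3 go.py 0.630,0.0145,0.20,-9.3,1,3 0.630,0.0145,0.128,-9.3,1,5
```

```text
20.9 [ 0.6211  0.0785  0.216  -8.9169] 0.4514462903612842 [ 0.22  0.45 -0.56  1.37  0.24  1.39 -2.07]
8 0.016 0.052 0.013 0.001 1.00; 0.031 0.103 0.027 0.001 1.00; 0.047 0.155 0.040 0.002 1.00; 0.047 0.155 0.076 0.002 1.00; 0.047 0.155 0.112 0.002 1.00; 0.047 0.155 0.148 0.002 1.00; 0.047 0.155 0.184 0.002 1.00; 0.047 0.155 0.220 0.002 1.00
```

Emit:
move_arm(deltas="0.016 0.06 0.01 0 1; 0.032 0.12 0.02 0 1; 0.044 0.16 0.04 0.002 1; 0.044 0.165 0.08 0.002 1; 0.044 0.165 0.11 0.002 1; 0.044 0.165 0.12 0.002 1; 0.044 0.165 0.12 0.002 1; 0.044 0.165 0.12 0.002 1")

```text
t: 21.7
ee_pos: [0.6288, 0.0143, 0.1686]
ee_rot: [-3.141, -0.001, -0.159]
ft_force: [0.7, 0.1, -2.1]
gripper_width: 0.455
```

```bash
python3 look.py 10;python3 go.py 0.630,0.0145,0.123,-9.3,1,8
```

```text
21.8 [ 0.629   0.014   0.169  -9.1404] 0.45439175923066194 [ 0.31  0.48 -0.54  1.43  0.25  1.3  -1.98]
8 0.000 -0.000 0.014 0.000 1.00; 0.001 -0.000 0.029 0.000 1.00; 0.001 -0.001 0.043 0.000 1.00; 0.001 -0.001 0.057 0.000 1.00; 0.001 -0.001 0.072 0.001 1.00; 0.002 -0.001 0.086 0.001 1.00; 0.002 -0.001 0.101 0.001 1.00; 0.002 -0.002 0.115 0.001 1.00
```

View pics/both10.png

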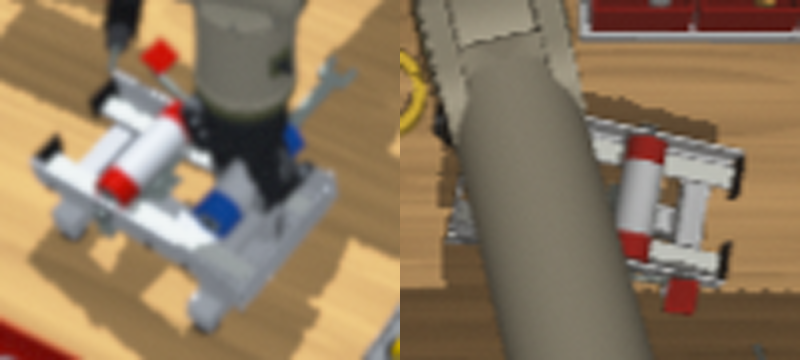

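Emit:
move_arm(deltas="0.001 0 0.03 0 1; 0.001 0 0.06 0 1; 0.001 0 0.085 0 1; 0.001 0 0.105 0 1; 0.001 0 0.12 0 1; 0.001 0 0.128 0 1; 0.001 0 0.133 0 1; 0.001 0 0.135 0 1")

```text
t: 22.6
ee_pos: [0.6292, 0.0133, 0.1142]
ee_rot: [-3.141, -0.0, -0.16]
ft_force: [-0.3, -0.4, -1.9]
gripper_width: 0.455
```

Emit:
move_arm(deltas="0 0 0.002 0 1; 0 0 0.004 0 1; 0 0 0.005 0 1; 0 0 0.006 0 1; 0 0 0.006 0 1; 0 0 0.006 0 1; 0 0 0.006 0 1; 0 0 0.006 0 1")

```text
t: 23.4
ee_pos: [0.6291, 0.0132, 0.1118]
ee_rot: [-3.141, -0.0, -0.16]
ft_force: [0.8, 0.0, -2.5]
gripper_width: 0.456
```

Emit:
move_arm(deltas="0 0 0.001 0 1; 0 0 0.002 0 1; 0 0 0.003 0 1; 0 0 0.004 0 1; 0 0 0.004 0 1; 0 0 0.004 0 1; 0 0 0.004 0 1; 0 0 0.004 0 1")

```text
t: 24.2
ee_pos: [0.6291, 0.0132, 0.1107]
ee_rot: [3.142, -0.0, -0.16]
ft_force: [-3.9, -0.3, 5.7]
gripper_width: 0.454
```

Contact with the rails, so release and retreat.

Emit:
move_arm(deltas="0 0 -0.002 0 1; 0 0 -0.002 0 0.52; 0 0 -0.002 0 0.48; 0 0 -0.002 0 0.44; 0 0 -0.002 0 0.4; 0 0 -0.002 0 0.4; 0 0 -0.01 0 0.4; 0 0 -0.03 0 0.4")

```text
t: 25.0
ee_pos: [0.6286, 0.0131, 0.1218]
ee_rot: [3.141, 0.001, -0.16]
ft_force: [-0.0, -0.3, -0.2]
gripper_width: 0.6
```

Emit:
move_arm(deltas="0 0 -0.04 0 0.4; 0 0 -0.08 0 0.4; 0 0 -0.14 0 0.4; 0 0 -0.2 0 0.4; 0 0 -0.25 0 0.4; 0 -0.04 -0.26 0 0.4; 0 -0.12 -0.26 0 0.3; 0 -0.2 -0.26 0 0.3")

```text
t: 25.8
ee_pos: [0.642, 0.0935, 0.227]
ee_rot: [-3.141, -0.001, -0.162]
ft_force: [0.4, 0.8, 0.6]
gripper_width: 0.699
```

```bash
python3 look.py 11; python3 go.py 0.598,0.210,0.2,-6.8,0.3,6 0.598,0.210,0.12,-6.8,0.3,2
```

```text
25.9 [ 0.6408  0.1002  0.2265 -8.6873] 0.7019217415561946 [ 0.17  0.5  -0.56  1.28  0.26  1.43 -2.09]
8 -0.025 -0.043 0.011 -0.002 0.30; -0.049 -0.085 0.022 -0.003 0.30; -0.074 -0.128 0.033 -0.005 0.30; -0.098 -0.170 0.044 -0.007 0.30; -0.123 -0.213 0.055 -0.009 0.30; -0.147 -0.255 0.066 -0.010 0.30; -0.147 -0.255 0.166 -0.010 0.30; -0.147 -0.255 0.266 -0.010 0.30
```

View pics/both11.png

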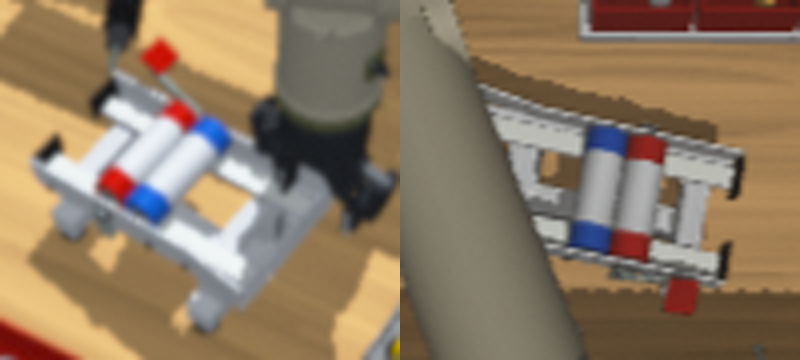

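Emit:
move_arm(deltas="-0.03 -0.05 0.01 0 0.3; -0.06 -0.1 0.02 -0.003 0.3; -0.09 -0.15 0.03 -0.005 0.3; -0.12 -0.2 0.05 -0.008 0.3; -0.147 -0.24 0.08 -0.01 0.3; -0.15 -0.255 0.14 -0.01 0.3; -0.15 -0.255 0.2 -0.01 0.3; -0.15 -0.255 0.22 -0.01 0.3")

```text
t: 26.7
ee_pos: [0.5968, 0.2027, 0.1349]
ee_rot: [3.14, 0.004, -0.127]
ft_force: [0.2, 0.0, -0.2]
gripper_width: 0.697
```

```bash
sed 's/165,255,195,295/180,270,260,360/' look.py > look2.py; python3 look2.py 12;python3 go.py 0.5965,0.2095,0.0125,-6.8,0.3,8
```

```text
26.8 [ 0.5978  0.2022  0.1366 -7.3755] 0.697544297195113 [ 0.04  0.52 -0.59  1.46  0.3   1.25 -2.28]
8 -0.001 -0.002 0.039 -0.000 0.30; -0.001 -0.004 0.078 -0.001 0.30; -0.002 -0.007 0.116 -0.001 0.30; -0.003 -0.009 0.155 -0.002 0.30; -0.004 -0.011 0.194 -0.002 0.30; -0.004 -0.013 0.233 -0.002 0.30; -0.005 -0.015 0.271 -0.003 0.30; -0.006 -0.018 0.310 -0.003 0.30
```

View pics/both12.png

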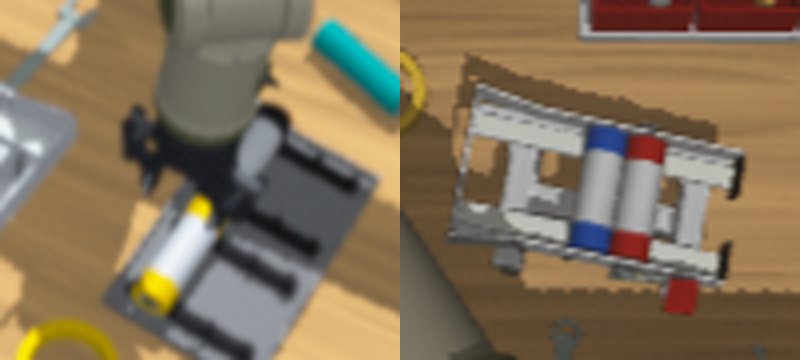

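Emit:
move_arm(deltas="-0.005 -0.017 0.03 -0.003 0.3; -0.005 -0.017 0.1 -0.003 0.3; -0.005 -0.017 0.17 -0.003 0.3; -0.005 -0.017 0.23 -0.003 0.3; -0.005 -0.017 0.27 -0.003 0.3; -0.005 -0.017 0.295 -0.003 0.3; -0.005 -0.017 0.31 -0.003 0.3; -0.005 -0.017 0.31 -0.003 0.3")

```text
t: 27.6
ee_pos: [0.5978, 0.2096, 0.0141]
ee_rot: [-3.141, 0.0, -0.12]
ft_force: [-0.1, 0.3, 0.2]
gripper_width: 0.703
```

```bash
python3 go.py 0.5965,0.2095,0.0125,-6.8,0.3,8;  python3 look2.py 13
```

```text
27.6 [ 0.5978  0.2096  0.0141 -6.8474] 0.7032243585034769 [-0.    0.65 -0.54  1.56  0.37  1.03 -2.34]
8 -0.000 0.000 0.001 -0.000 0.30; -0.001 0.000 0.001 -0.000 0.30; -0.001 0.000 0.002 -0.000 0.30; -0.002 0.000 0.002 -0.000 0.30; -0.002 0.000 0.003 -0.000 0.30; -0.002 0.001 0.003 -0.000 0.30; -0.003 0.001 0.004 -0.000 0.30; -0.003 0.001 0.004 -0.000 0.30
```

View pics/both13.png

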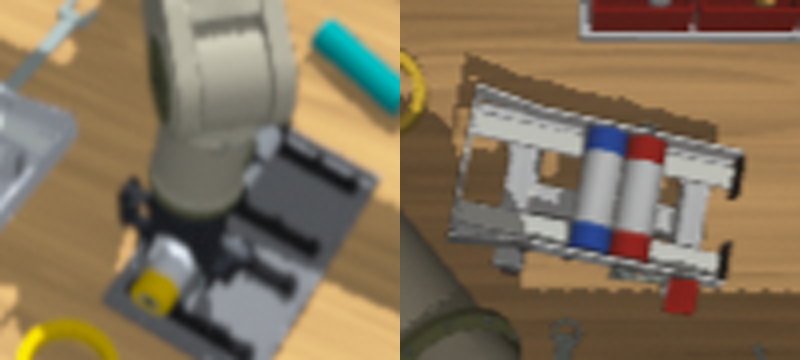

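Emit:
move_arm(deltas="0 0 0.003 0 0.4; 0 0 0.003 0 0.5; 0 0 0.003 0 0.6; 0 0 0.003 0 1; 0 0 0.003 0 1; 0 0 0.003 0 1; 0 0 0.003 0 1; 0 0 0.003 0 1")

```text
t: 28.5
ee_pos: [0.5982, 0.2097, 0.0137]
ee_rot: [-3.141, -0.001, -0.12]
ft_force: [-0.7, -0.5, 6.0]
gripper_width: 0.457
```

Emit:
move_arm(deltas="0 0 0 0 1; 0 0 -0.01 0 1; 0 0 -0.03 0 1; 0 0 -0.06 0 1; 0 0 -0.11 0 1; 0 0 -0.17 0 1; 0 0 -0.24 0 1; 0 0 -0.3 0 1")

```text
t: 29.3
ee_pos: [0.5979, 0.2097, 0.1353]
ee_rot: [-3.141, -0.001, -0.119]
ft_force: [1.3, 0.4, -1.4]
gripper_width: 0.455
```

```bash
python3 look2.py 14; python3 go.py 0.605,0.18,0.215,-7,1,2 0.6272,0.0145,0.215,-9.3,1,6
```

```text
29.4 [ 0.5997  0.2108  0.138  -6.8428] 0.45386559464793164 [ 0.03  0.53 -0.59  1.45  0.3   1.24 -2.29]
8 0.011 0.037 -0.096 0.000 1.00; 0.022 0.075 -0.192 0.001 1.00; 0.040 0.142 -0.192 0.003 1.00; 0.057 0.210 -0.192 0.005 1.00; 0.074 0.277 -0.192 0.007 1.00; 0.092 0.344 -0.192 0.009 1.00; 0.109 0.412 -0.192 0.012 1.00; 0.127 0.479 -0.192 0.014 1.00
```

View pics/both14.png

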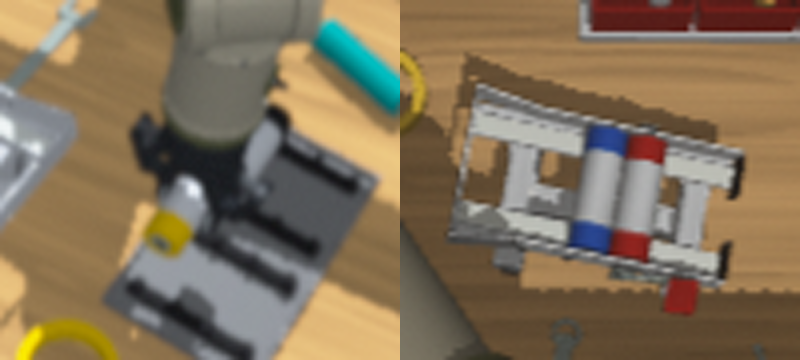

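Emit:
move_arm(deltas="0 0.02 -0.1 0 1; 0.02 0.06 -0.18 0 1; 0.04 0.13 -0.2 0.003 1; 0.06 0.2 -0.2 0.005 1; 0.08 0.28 -0.2 0.007 1; 0.1 0.36 -0.2 0.009 1; 0.115 0.43 -0.2 0.012 1; 0.13 0.478 -0.2 0.014 1")

```text
t: 30.2
ee_pos: [0.6263, 0.0104, 0.2122]
ee_rot: [3.14, 0.001, -0.166]
ft_force: [-0.7, 0.2, -1.4]
gripper_width: 0.449
```

```bash
python3 go.py 0.629,0.0145,0.2,-9.3,1,2 0.629,0.0145,0.165,-9.3,1,6
```

```text
30.2 [ 0.6263  0.0104  0.2122 -9.5354] 0.44940695548731513 [ 0.31  0.45 -0.54  1.37  0.23  1.38 -1.96]
8 0.002 -0.006 0.015 -0.001 1.00; 0.005 -0.011 0.031 -0.001 1.00; 0.005 -0.011 0.045 -0.001 1.00; 0.005 -0.011 0.060 -0.001 1.00; 0.005 -0.011 0.074 -0.001 1.00; 0.005 -0.011 0.089 -0.001 1.00; 0.005 -0.011 0.103 -0.001 1.00; 0.005 -0.011 0.118 -0.001 1.00
```

Emit:
move_arm(deltas="0 0 0.01 0 1; 0 0 0.03 0 1; 0 0 0.06 0 1; 0 0 0.09 0 1; 0 0 0.11 0 1; 0 0 0.12 0 1; 0 0 0.12 0 1; 0 0 0.12 0 1")

```text
t: 31.0
ee_pos: [0.6268, 0.0136, 0.1653]
ee_rot: [-3.141, -0.0, -0.163]
ft_force: [-0.3, 0.5, -1.5]
gripper_width: 0.449
```

```bash
python3 look.py 15;python3 go.py 0.629,0.0145,0.115,-9.3,1,8
```

```text
31.1 [ 0.627   0.0135  0.1656 -9.3704] 0.4532289865763924 [ 0.31  0.48 -0.54  1.44  0.25  1.29 -1.98]
8 0.001 -0.000 0.016 -0.000 1.00; 0.001 -0.001 0.032 -0.000 1.00; 0.002 -0.001 0.047 -0.000 1.00; 0.002 -0.002 0.063 -0.000 1.00; 0.003 -0.002 0.079 -0.000 1.00; 0.003 -0.002 0.095 -0.000 1.00; 0.004 -0.003 0.111 -0.000 1.00; 0.005 -0.003 0.126 -0.000 1.00
```

View pics/both15.png

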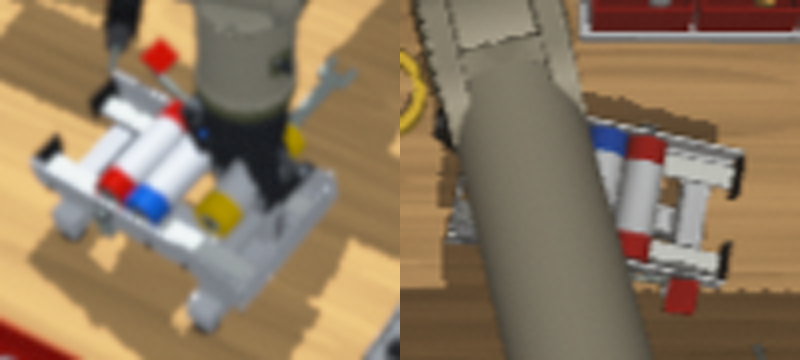

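Emit:
move_arm(deltas="0.004 -0.003 0.03 0 1; 0.004 -0.003 0.06 0 1; 0.004 -0.003 0.085 0 1; 0.004 -0.003 0.105 0 1; 0.004 -0.003 0.118 0 1; 0.004 -0.003 0.125 0 1; 0.004 -0.003 0.128 0 1; 0.004 -0.003 0.128 0 1")

```text
t: 31.9
ee_pos: [0.6291, 0.0143, 0.1142]
ee_rot: [-3.141, -0.002, -0.164]
ft_force: [4.8, 0.5, 0.9]
gripper_width: 0.451
```

Emit:
move_arm(deltas="0 0 0.002 0 1; 0 0 0.004 0 1; 0 0 0.005 0 1; 0 0 0.006 0 1; 0 0 0.006 0 1; 0 0 0.006 0 1; 0 0 0.006 0 1; 0 0 0.006 0 1")

```text
t: 32.7
ee_pos: [0.6291, 0.0144, 0.1125]
ee_rot: [-3.141, -0.002, -0.164]
ft_force: [2.6, -0.4, 5.6]
gripper_width: 0.454
```

Emit:
move_arm(deltas="0 0 -0.001 0 1; 0 0 -0.001 0 0.52; 0 0 -0.001 0 0.48; 0 0 -0.001 0 0.44; 0 0 -0.001 0 0.4; 0 0 -0.001 0 0.4; 0 0 -0.01 0 0.4; 0 0 -0.03 0 0.4")

```text
t: 33.5
ee_pos: [0.6279, 0.0143, 0.1231]
ee_rot: [3.141, 0.001, -0.164]
ft_force: [0.9, -0.4, 0.4]
gripper_width: 0.602
```

Emit:
move_arm(deltas="0 0 -0.04 0 0.4; 0 0 -0.08 0 0.4; 0 0 -0.14 0 0.4; 0 0 -0.2 0 0.5; 0 0 -0.25 0 0.6; 0 -0.05 -0.27 0 0.8; 0 -0.12 -0.27 0 1; 0 -0.2 -0.27 0 1")

```text
t: 34.3
ee_pos: [0.6421, 0.093, 0.2339]
ee_rot: [-3.141, -0.003, -0.166]
ft_force: [0.6, 0.3, -0.7]
gripper_width: -0.002
```

```bash
python3 look.py 16;python3 go.py 0.629,0.0145,0.115,-9.3,1,8 | head -1
```

```text
34.4 [ 0.6408  0.0998  0.2332 -8.9457] 0.0013759665911946164 [ 0.17  0.49 -0.56  1.27  0.25  1.44 -2.1 ]
```

View pics/both16.png

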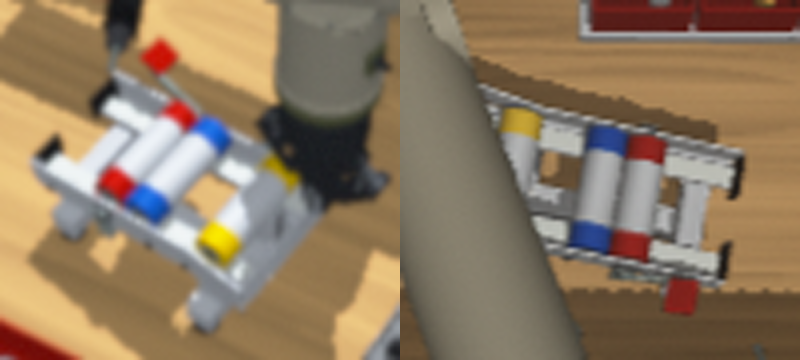

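Emit:
move_arm(deltas="0 -0.05 0 0 1; 0 -0.1 0 0 1; 0 -0.15 0 0 1; 0 -0.2 0 0 1; 0 -0.2 0 0 1; 0 -0.2 0 0 1; 0 -0.2 0 0 1; 0 -0.2 0 0 1")

```text
t: 35.2
ee_pos: [0.6548, 0.1706, 0.2318]
ee_rot: [3.141, -0.001, -0.166]
ft_force: [-0.6, 0.3, -0.3]
gripper_width: -0.002
```

```bash
python3 look.py 17;python3 - <<'E'
from h import *
c=pickle.load(open("pics/scene17.pkl","rb"))["pixels"][185:250,215:285,::-1]
d=pickle.load(open("pics/top17.pkl","rb"))["pixels"][135:200,220:305,::-1]
cv2.imwrite("pics/z17.png",cv2.resize(np.hstack([c,d]),None,fx=5,fy=5,interpolation=cv2.INTER_CUBIC))
E
```

```text
(no output)
```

View pics/z17.png

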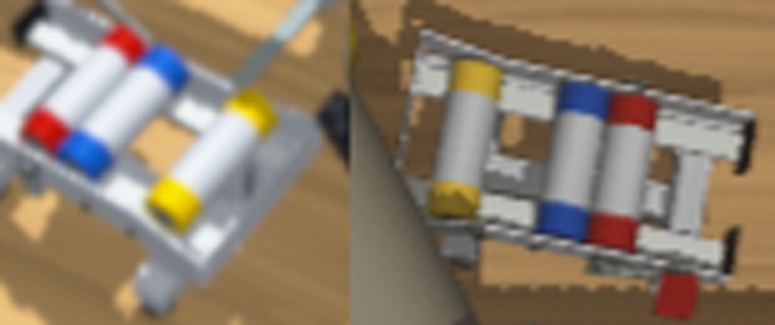

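```bash
python3 - <<'E'
from h import *
np.set_printoptions(precision=4,suppress=True)
S=pickle.load(open("pics/scene17.pkl","rb"));T=pickle.load(open("pics/top17.pkl","rb"))
a=np.radians(-9.3);R=np.array([[np.cos(a),-np.sin(a),0],[np.sin(a),np.cos(a),0],[0,0,1]]);m=np.array([.612,-.068,0])
rng={"red":(lambda h:((h[...,0]<8)|(h[...,0]>172)),150),"blue":(lambda h:(h[...,0]>100)&(h[...,0]<125),150),"yellow":(lambda h:(h[...,0]>20)&(h[...,0]<32),190)}
for n,(f,sat) in rng.items():
    for k,c,(x0,x1,y0,y1) in (("T",T,(235,293,140,190)),("S",S,(215,275,185,245))):
        h=cv2.cvtColor(c["pixels"],cv2.COLOR_RGB2HSV).astype(int)
        m_=(f(h)&(h[...,1]>sat)&(h[...,2]>60)).astype(np.uint8)
        M=np.zeros_like(m_);M[y0:y1,x0:x1]=m_[y0:y1,x0:x1]
        nn,_,st,ce=cv2.connectedComponentsWithStats(M)
        for i in range(1,nn):
            if st[i,4]>12:
                print(n,k,st[i],ce[i], [((plane(c,[ce[i]],z)-m)@R)[0] for z in((.15,.12))])
E
```

```text
red T [272 154   9   7  50] [276.3  156.72] [array([ 0.0421, -0.0411,  0.15  ]), array([ 0.0506, -0.0413,  0.12  ])]
red T [268 178   9   7  53] [272.0755 181.    ] [array([-0.0547, -0.0405,  0.15  ]), array([-0.0482, -0.0406,  0.12  ])]
red S [236 190   8   7  26] [239.8077 192.9231] [array([-0.044 , -0.0306,  0.15  ]), array([-0.0593, -0.0439,  0.12  ])]
red S [220 207   8   8  39] [223.5385 210.3333] [array([ 0.0557, -0.0309,  0.15  ]), array([ 0.0428, -0.0442,  0.12  ])]
blue T [262 152   9   7  43] [266.5116 154.4419] [array([ 0.0448, -0.0026,  0.15  ]), array([ 0.0533, -0.0019,  0.12  ])]
blue T [258 176   9   7  51] [262.1373 178.9804] [array([-0.0533, -0.0019,  0.15  ]), array([-0.0468, -0.0013,  0.12  ])]
blue S [244 195   8   8  36] [248.     197.8611] [array([-0.0448,  0.0091,  0.15  ]), array([-0.0601, -0.0033,  0.12  ])]
blue S [227 212  10   8  53] [231.8491 215.3585] [array([0.0541, 0.0083, 0.15  ]), array([ 0.0411, -0.0041,  0.12  ])]
yellow S [261 203   9   8  37] [265.5946 206.3243] [array([-0.0544,  0.0864,  0.15  ]), array([-0.0699,  0.0759,  0.12  ])]
yellow S [245 221  10  10  55] [249.4909 224.9818] [array([0.0472, 0.0865, 0.15  ]), array([0.0341, 0.076 , 0.12  ])]
```

```bash
python3 - <<'E'
from h import *
np.set_printoptions(precision=4,suppress=True)
S=pickle.load(open("pics/scene17.pkl","rb"));T=pickle.load(open("pics/top17.pkl","rb"))
a=np.radians(-9.3);R=np.array([[np.cos(a),-np.sin(a),0],[np.sin(a),np.cos(a),0],[0,0,1]]);m=np.array([.612,-.068,0])
h=cv2.cvtColor(T["pixels"],cv2.COLOR_RGB2HSV)
m_=((h[...,0]>18)&(h[...,0]<32)&(h[...,1]>165)).astype(np.uint8)
for (x0,x1,y0,y1) in((238,252,144,158),(234,250,168,182)):
    v,u=np.nonzero(m_[y0:y1,x0:x1]);p=[u.mean()+x0,v.mean()+y0];print(p,len(u),u.min()+x0,u.max()+x0,v.min()+y0,v.max()+y0,[((plane(T,[p],z)-m)@R)[0] for z in(.165,.15,.135)])
c=T["pixels"][140:190,230:265,::-1];d=S["pixels"][192:242,238:282,::-1]
cv2.imwrite("pics/z17b.png",cv2.resize(np.hstack([c,d]),None,fx=10,fy=10,interpolation=cv2.INTER_CUBIC))
E
```

```text
[np.float64(244.73469387755102), np.float64(150.0612244897959)] 49 240 249 147 153 [array([0.0437, 0.0819, 0.165 ]), array([0.0479, 0.0831, 0.15  ]), array([0.0522, 0.0842, 0.135 ])]
[np.float64(240.51020408163265), np.float64(174.57142857142858)] 49 236 245 172 178 [array([-0.0534,  0.081 ,  0.165 ]), array([-0.0502,  0.0822,  0.15  ]), array([-0.0469,  0.0834,  0.135 ])]
```

View pics/z17b.png

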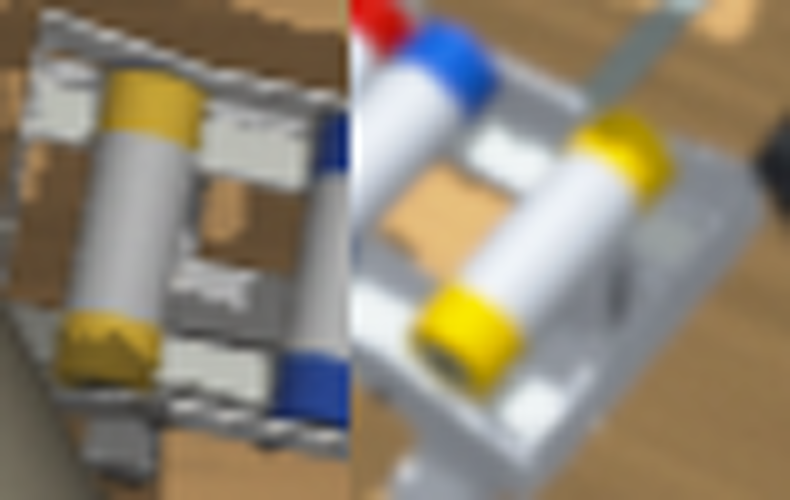

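```bash
python3 go.py 0.635,0.03,0.2,-9.3,0.4,4 0.628,0.0145,0.16,-9.3,0.4,4
```

```text
35.3 [ 0.6546  0.1711  0.2316 -9.4523] -0.0030804882268261067 [ 0.04  0.56 -0.56  1.18  0.29  1.48 -2.21]
8 0.002 0.089 0.020 -0.000 0.40; 0.005 0.178 0.039 -0.000 0.40; 0.007 0.267 0.059 -0.001 0.40; 0.010 0.356 0.079 -0.001 0.40; 0.007 0.366 0.104 -0.001 0.40; 0.004 0.376 0.129 -0.001 0.40; 0.001 0.387 0.154 -0.001 0.40; -0.001 0.397 0.179 -0.001 0.40
```

Emit:
move_arm(deltas="0.002 0.1 0.02 0 0.4; 0.004 0.2 0.04 0 0.4; 0.006 0.29 0.06 0 0.4; 0.004 0.36 0.08 0 0.4; 0.001 0.39 0.1 0 0.4; 0 0.397 0.11 0 0.4; 0 0.397 0.11 0 0.4; 0 0.397 0.11 0 0.4")

```text
t: 36.1
ee_pos: [0.6287, 0.018, 0.1877]
ee_rot: [-3.14, -0.0, -0.161]
ft_force: [-0.8, 0.6, -0.3]
gripper_width: 0.601
```

```bash
python3 look.py 18; python3 go.py 0.628,0.0145,0.113,-9.3,0.4,8
```

```text
36.2 [ 0.6289  0.0178  0.1879 -9.2087] 0.5994746771439541 [ 0.31  0.47 -0.55  1.4   0.24  1.33 -1.98]
8 -0.000 0.001 0.023 0.000 0.40; -0.000 0.002 0.047 0.000 0.40; -0.000 0.003 0.070 0.000 0.40; -0.000 0.004 0.094 0.000 0.40; -0.001 0.005 0.117 0.000 0.40; -0.001 0.006 0.140 0.000 0.40; -0.001 0.007 0.164 0.000 0.40; -0.001 0.008 0.187 0.001 0.40
```

View pics/both18.png

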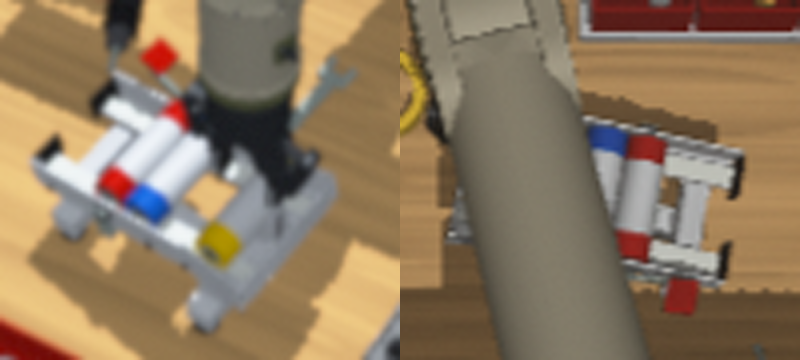

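Emit:
move_arm(deltas="0 0.009 0.01 0 0.4; 0 0.009 0.04 0 0.4; 0 0.009 0.08 0 0.4; 0 0.009 0.12 0 0.4; 0 0.009 0.15 0 0.4; 0 0.009 0.175 0 0.4; 0 0.009 0.187 0 0.4; 0 0.009 0.187 0 0.4")

```text
t: 37.0
ee_pos: [0.6277, 0.012, 0.1118]
ee_rot: [3.142, 0.001, -0.164]
ft_force: [0.0, 0.7, 0.6]
gripper_width: 0.599
```

Emit:
move_arm(deltas="0 -0.003 0 0 0.5; 0 -0.003 0 0 0.6; 0 -0.003 0 0 1; 0 -0.003 0 0 1; 0 -0.003 0 0 1; 0 -0.003 -0.01 0 1; 0 -0.003 -0.025 0 1; 0 -0.003 -0.04 0 1")

```text
t: 37.8
ee_pos: [0.6278, 0.0127, 0.1285]
ee_rot: [3.141, 0.001, -0.164]
ft_force: [0.3, 0.6, -2.4]
gripper_width: 0.455
```

```bash
python3 - <<'E'
from plant import r
from h import *
c=r.capture("scene");pickle.dump(c,open("pics/scene19.pkl","wb"))
s=r.state();print(s["t"],cur(s),s["ft_force"],s["torque"],s["gripper_width"])
cv2.imwrite("pics/z19.png",cv2.resize(c["pixels"][180:250,215:290,::-1],None,fx=8,fy=8,interpolation=cv2.INTER_CUBIC))
E
```

```text
37.85 [ 0.62820628  0.01304577  0.12982194 -9.38651354] [ 0.27464815  0.97083496 -1.33520709] [ 0.06783541 -0.067091   -0.03489402] 0.45015436861578273
```

View pics/z19.png

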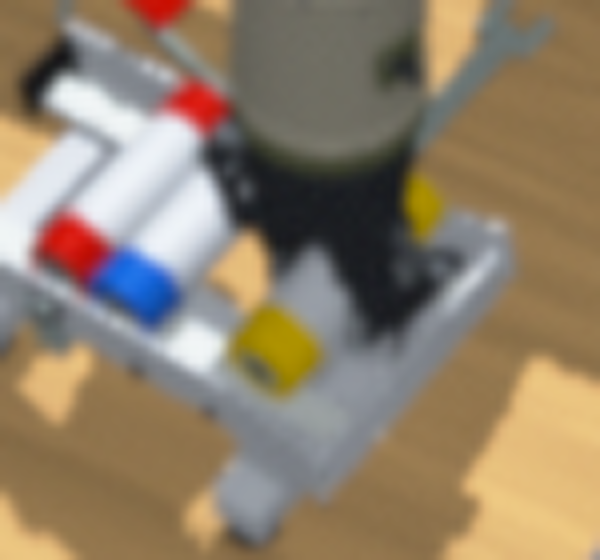

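```bash
python3 - <<'E'
from h import *
np.set_printoptions(precision=4,suppress=True)
a=np.radians(-9.3);R=np.array([[np.cos(a),-np.sin(a),0],[np.sin(a),np.cos(a),0],[0,0,1]]);m=np.array([.612,-.068,0])
S=pickle.load(open("pics/scene19.pkl","rb"))
cv=lambda a,f,o:np.array(a,float)/f+o-.5+.5/f
print(((plane(S,cv([[258,362]],8,[215,180]),.154)-m)@R))
print(((plane(S,cv([[262,360]],8,[215,180]),.150)-m)@R))
def cap(tag,fn,box):
    c=pickle.load(open(f"pics/scene{tag}.pkl","rb"));h=cv2.cvtColor(c["pixels"],cv2.COLOR_RGB2HSV).astype(int)
    x0,x1,y0,y1=box;mm=fn(h)[y0:y1,x0:x1];v,u=np.nonzero(mm);return c,[u.mean()+x0,v.mean()+y0],len(u)
for tag,fn,box,z in((19,lambda h:(h[...,0]>20)&(h[...,0]<32)&(h[...,1]>190),(240,258,212,235),.165),(17,lambda h:(h[...,0]>20)&(h[...,0]<32)&(h[...,1]>190),(240,258,212,235),.162),(17,lambda h:(h[...,0]>100)&(h[...,0]<125)&(h[...,1]>150),(224,240,208,225),.148),(10,lambda h:(h[...,0]>100)&(h[...,0]<125)&(h[...,1]>150),(240,262,205,230),.205),(10,lambda h:(h[...,0]>100)&(h[...,0]<125)&(h[...,1]>150),(262,275,190,210),.205),(15,lambda h:(h[...,0]>20)&(h[...,0]<32)&(h[...,1]>190),(240,262,205,230),.201),(15,lambda h:(h[...,0]>20)&(h[...,0]<32)&(h[...,1]>190),(262,275,190,210),.201)):
    c,p,n=cap(tag,fn,box);print(tag,p,n,((plane(c,[p],z)-m)@R)[0])
E
```

```text
[[0.0543 0.0795 0.154 ]]
[[0.0507 0.079  0.15  ]]
19 [np.float64(249.45098039215685), np.float64(222.7058823529412)] 51 [0.0463 0.0859 0.165 ]
17 [np.float64(249.4909090909091), np.float64(224.98181818181817)] 55 [0.0525 0.0907 0.162 ]
17 [np.float64(231.8490566037736), np.float64(215.35849056603774)] 53 [0.0532 0.0074 0.148 ]
10 [np.float64(249.61666666666667), np.float64(217.33333333333334)] 60 [0.0461 0.0871 0.205 ]
10 [np.float64(267.27272727272725), np.float64(199.13636363636363)] 22 [-0.055   0.0923  0.205 ]
15 [np.float64(249.6727272727273), np.float64(217.3090909090909)] 55 [0.044  0.0858 0.201 ]
15 [np.float64(268.0), np.float64(199.85185185185185)] 27 [-0.0562  0.0948  0.201 ]
```

Emit:
move_arm(deltas="0.007 0 0 0 1; 0.013 0 0 0 1; 0.013 0 0.01 0 1; 0.013 0 0.02 0 1; 0.013 0 0.03 0 1; 0.013 0 0.036 0 1; 0.013 0 0.038 0 1; 0.013 0 0.038 0 1")

```text
t: 38.65
ee_pos: [0.6333, 0.0123, 0.1135]
ee_rot: [3.142, -0.0, -0.164]
ft_force: [-0.4, -0.4, 0.8]
gripper_width: 0.45
```

Emit:
move_arm(deltas="0 0 0.002 0 1; 0 0 0.004 0 1; 0 0 0.005 0 1; 0 0 0.006 0 1; 0 0 0.006 0 1; 0 0 0.006 0 1; 0 0 0.006 0 1; 0 0 0.006 0 1")

```text
t: 39.45
ee_pos: [0.6334, 0.0123, 0.1133]
ee_rot: [3.141, -0.001, -0.164]
ft_force: [-9.7, -2.2, 15.8]
gripper_width: 0.452
```

Emit:
move_arm(deltas="0 0 -0.003 0 1; 0 0 -0.004 0 0.52; 0 0 -0.004 0 0.48; 0 0 -0.004 0 0.44; 0 0 -0.004 0 0.4; 0 0 -0.004 0 0.4; 0 0 -0.012 0 0.4; 0 0 -0.03 0 0.4")

```text
t: 40.25
ee_pos: [0.6329, 0.0123, 0.1227]
ee_rot: [3.141, 0.001, -0.163]
ft_force: [-0.4, 0.1, -0.2]
gripper_width: 0.6
```

Emit:
move_arm(deltas="0 0 -0.04 0 0.4; 0 0 -0.08 0 0.4; 0 0 -0.14 0 0.4; 0 0 -0.2 0 0.5; 0 0 -0.25 0 0.6; 0 0 -0.28 0 0.8; 0 0 -0.28 0 1; 0 0 -0.28 0 1")

```text
t: 41.05
ee_pos: [0.6332, 0.0123, 0.2347]
ee_rot: [3.142, 0.0, -0.163]
ft_force: [-0.3, 0.6, 0.1]
gripper_width: 0.001
```

```bash
python3 look.py 20;python3 go.py 0.54,-0.1,0.23,-9.3,1,8
```

```text
41.15 [ 0.6327  0.0121  0.2336 -9.3715] -0.0004222750467218082 [ 0.31  0.46 -0.55  1.32  0.23  1.43 -1.96]
8 -0.023 0.039 0.001 -0.000 1.00; -0.046 0.079 0.002 -0.000 1.00; -0.069 0.118 0.003 -0.000 1.00; -0.092 0.157 0.005 -0.000 1.00; -0.114 0.196 0.006 -0.000 1.00; -0.137 0.236 0.007 -0.000 1.00; -0.160 0.275 0.008 -0.000 1.00; -0.183 0.314 0.009 -0.000 1.00
```

View pics/both20.png

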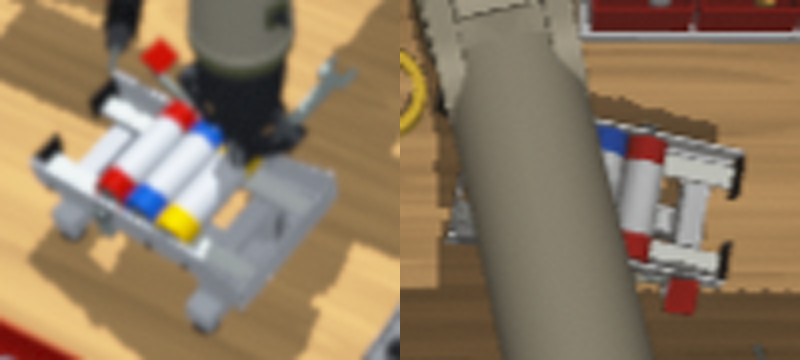

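```bash
python3 go.py 0.504,-0.149,0.19,-9.3,1,8
```

```text
41.15 [ 0.6327  0.0121  0.2336 -9.3715] -0.0004222750467218082 [ 0.31  0.46 -0.55  1.32  0.23  1.43 -1.96]
8 -0.031 0.056 0.014 -0.000 1.00; -0.063 0.112 0.027 -0.000 1.00; -0.094 0.169 0.041 -0.000 1.00; -0.126 0.225 0.055 -0.000 1.00; -0.157 0.281 0.068 -0.000 1.00; -0.189 0.337 0.082 -0.000 1.00; -0.220 0.394 0.095 -0.000 1.00; -0.252 0.450 0.109 -0.000 1.00
```

Emit:
move_arm(deltas="-0.03 0.06 0 0 1; -0.08 0.14 0 0 1; -0.13 0.22 0 0 1; -0.18 0.31 0.02 0 1; -0.22 0.39 0.05 0 1; -0.25 0.44 0.08 0 1; -0.252 0.45 0.1 0 1; -0.252 0.45 0.109 0 1")

```text
t: 41.95
ee_pos: [0.5036, -0.1495, 0.1899]
ee_rot: [-3.141, 0.002, -0.165]
ft_force: [0.2, 1.2, -0.8]
gripper_width: 0.005
```

```bash
python3 look.py 21;python3 go.py 0.504,-0.149,0.143,-9.3,1,8
```

```text
42.05 [ 0.5048 -0.1475  0.1906 -9.2804] 0.0004136722765483178 [ 0.65  0.23 -0.5   1.68  0.12  1.26 -1.6 ]
8 -0.000 0.001 0.015 0.000 1.00; -0.000 0.001 0.030 0.000 1.00; -0.001 0.002 0.045 0.000 1.00; -0.001 0.002 0.059 0.000 1.00; -0.001 0.003 0.074 0.000 1.00; -0.001 0.003 0.089 0.000 1.00; -0.001 0.004 0.104 0.000 1.00; -0.001 0.004 0.119 0.000 1.00
```

View pics/both21.png

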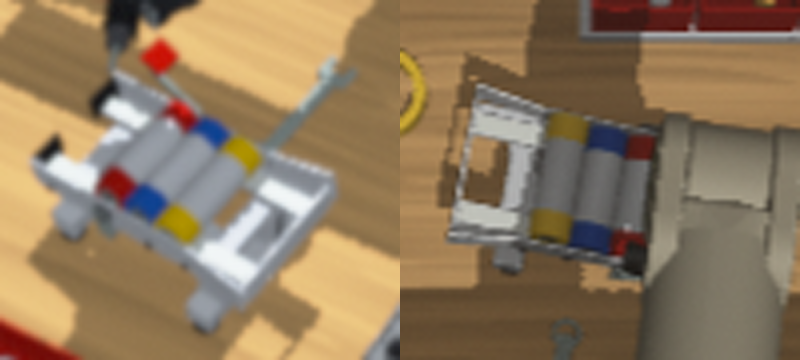

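Emit:
move_arm(deltas="0 0.003 0.03 0 1; 0 0.003 0.07 0 1; 0 0.003 0.1 0 1; 0 0.003 0.12 0 1; 0 0.003 0.14 0 1; 0 0.003 0.16 0 1; 0 0.003 0.18 0 1; 0 0.003 0.2 0 1")

```text
t: 42.85
ee_pos: [0.5048, -0.1509, 0.1113]
ee_rot: [3.141, -0.001, -0.164]
ft_force: [-0.9, -4.1, 5.1]
gripper_width: 0.003
```

```bash
python3 look.py 22;python3 go.py 0.504,-0.149,0.088,-9.3,1,8
```

```text
42.95 [ 0.5043 -0.1505  0.1106 -9.405 ] -0.0010837787117326224 [ 0.64  0.31 -0.49  1.78  0.16  1.09 -1.64]
8 -0.000 -0.000 0.007 -0.000 1.00; -0.000 -0.001 0.014 -0.000 1.00; -0.000 -0.001 0.021 -0.000 1.00; -0.001 -0.002 0.028 -0.000 1.00; -0.001 -0.002 0.035 -0.000 1.00; -0.001 -0.003 0.042 -0.000 1.00; -0.001 -0.003 0.049 -0.001 1.00; -0.001 -0.004 0.056 -0.001 1.00
```

View pics/both22.png

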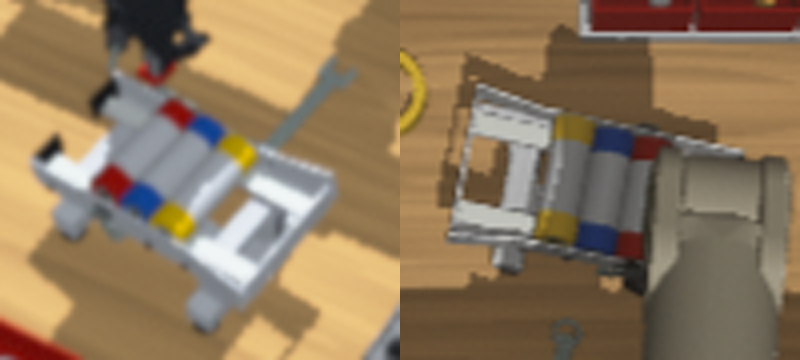

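Emit:
move_arm(deltas="0 0 0.01 0 1; 0 0 0.02 0 1; 0 0 0.03 0 1; 0 0 0.04 0 1; 0 0 0.047 0 1; 0 0 0.053 0 1; 0 0 0.056 0 1; 0 0 0.056 0 1")

```text
t: 43.75
ee_pos: [0.505, -0.1494, 0.0918]
ee_rot: [3.141, -0.002, -0.163]
ft_force: [-9.7, 1.5, 29.3]
gripper_width: 0.003
```

```bash
python3 look.py 23;python3 go.py 0.504,-0.149,0.088,-9.3,1,8
```

```text
43.85 [ 0.505  -0.1494  0.0919 -9.3324] -0.0006164939732724391 [ 0.63  0.33 -0.48  1.8   0.17  1.05 -1.65]
8 -0.000 -0.000 0.001 -0.000 1.00; -0.001 -0.000 0.002 -0.000 1.00; -0.001 -0.000 0.004 -0.000 1.00; -0.001 -0.000 0.005 -0.000 1.00; -0.002 -0.000 0.006 -0.000 1.00; -0.002 -0.000 0.007 -0.000 1.00; -0.002 -0.001 0.008 -0.000 1.00; -0.003 -0.001 0.010 -0.000 1.00
```

View pics/both23.png

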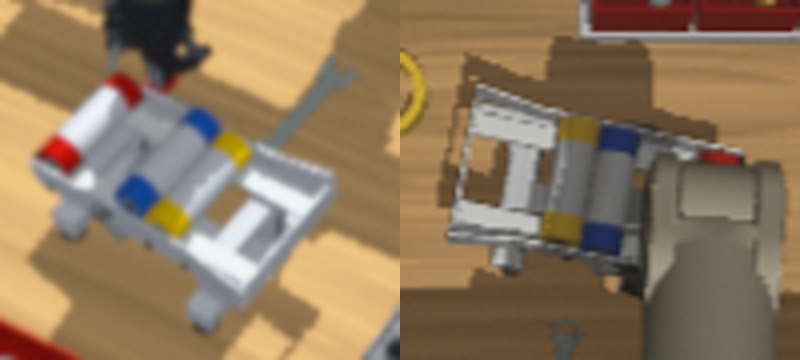

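The stop has been reached (29 N) and the red roller is in the nest. Next, let the lever come up.

Emit:
move_arm(deltas="0 0 -0.02 0 1; 0 0 -0.05 0 1; 0 0 -0.09 0 1; 0 0 -0.13 0 1; 0 0 -0.17 0 1; 0 0 -0.22 0 1; 0 0 -0.28 0 1; 0 0 -0.34 0 1")

```text
t: 44.65
ee_pos: [0.5039, -0.149, 0.2256]
ee_rot: [-3.14, 0.001, -0.162]
ft_force: [0.7, 0.4, -0.2]
gripper_width: 0.0
```

Emit:
move_arm(deltas="-0.05 0.05 0 0 1; -0.1 0.12 0 0 1; -0.14 0.2 0 0 1; -0.18 0.29 0 0 1; -0.22 0.39 0 0 1; -0.26 0.49 0 0 1; -0.26 0.49 0 0 1; -0.26 0.49 0 0 1")

```text
t: 45.45
ee_pos: [0.3694, -0.3264, 0.2246]
ee_rot: [-3.14, 0.001, -0.165]
ft_force: [0.2, 0.4, 0.8]
gripper_width: -0.005
```

```bash
python3 look.py 24; python3 - <<'E'
import pickle,cv2
c=pickle.load(open("pics/top24.pkl","rb"))["pixels"][:,:,::-1]
cv2.imwrite("pics/top24f.png",cv2.resize(c,(800,600),interpolation=cv2.INTER_CUBIC))
E
```

```text
(no output)
```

View pics/both24.png

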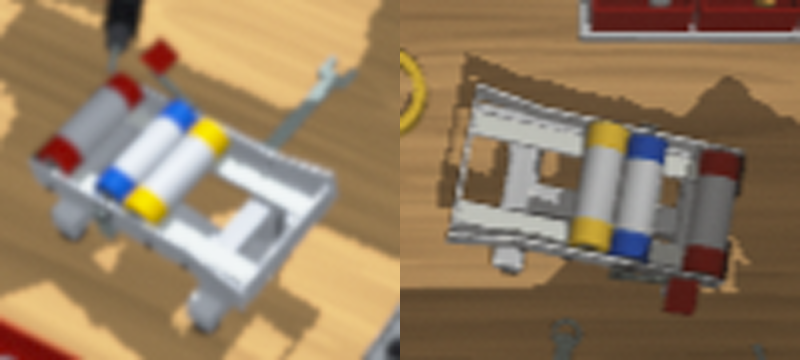

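View pics/top24f.png

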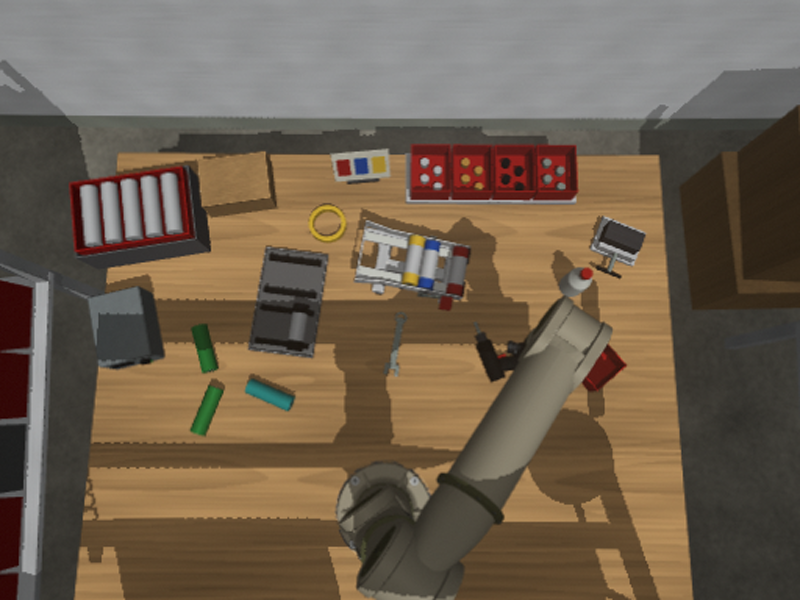

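```bash
python3 -c "
from plant import r
s=r.state();print(s['t'],abs(s['qd']).max(),s['ft_force']);print(r.sign_off())"
```

```text
45.55 0.013871524340962022 [0.4496252  0.40164192 0.3038724 ]
the job is handed in; nothing more can be done
None
```

I loaded the red, blue and yellow rollers in that order. I then pressed the lever once to its stop (about 29 N) and let it spring back. I handed the job in at 45.6 s.

**Last pictures:** the red roller lies in the nest, with blue at the gate and yellow touching it. The lever is up and the black-ended roller is still in the tray. The other things on the bench look unmoved, and the arm is clear.

**What went wrong on the way:**
- **Red, first try:** lowering it at my first estimate of the load point, a finger most likely landed on the feeder's upper end plate. The wrist force read about 75 N vertically and 41 N sideways, some 86 N in all. That is under the 120 N wrist limit, but it is over 40 N if a finger pressing on the feeder counts as the gripper's body. I lifted straight away and set all three rollers about 17 mm further downhill instead.
- **Yellow, first set-down:** it did not roll because one end was caught at the side of the flared entry. I gripped it again, moved it 5 mm across the lane and set it down again, and it rolled down properly.
- **Tray grasps:** I repeated the first grip on red and on blue before lifting, because they were slightly high or off-centre.

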